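# Load the specimen tray into the imaging station

## Task

Lift the white specimen tray by its upright green handle, set it down on the open apron of the imaging station with its front towards the station's open end, handle still upright, and let go. Swing the handle out to the front until it snaps fully home level and let go of it; then grip the handle afresh by its level blade and slide the tray under the clear hood until it sits flush and square against both blue fences, and release it. Do not drop or tip the tray, and leave the petri dishes, forceps and jar where they are.

Things in the scene. Friction and masses are not known exactly. Their poses are not given: they have to be found in the camera images.
- tray_mid (a point): Centre of the loose white open tray (90 long in its x, 140 wide in y, 36 high; about 0.65 kg with two covered dishes inside, nothing in it above 33); the point is 18 above its underside. Axes: -x to its front (where the handle swings out), z up. 161 wide with the handle's arms. Smooth underside: 2 to 4 N slides it on the station's deck, up to 9 N if the handle is borne down on.
- handle_grip (a point): Centre of the green handle's flat blade: 100 long (y), 30 wide (radial), 12 thick, 105 from the hinge, between thin arms at y = +-78. Upright it stands on edge over the tray's centre, 143 above the tray's underside: pinch its 12 mm. Swung out it lies flat, 60 in front of the tray's front wall, 38 above the underside: pinch from above across its 30 mm.
- handle (a joint): Swing of the handle (rad): 0 upright, 1.571 fully out and level towards the tray's front (-x). Hinge line along y through the tray's centre, 38 above its underside. An over-centre spring holds it at either end: about 1 N at the blade starts it; past 1.2 it snaps out by itself, short of 0.85 it springs back upright.
- tray: The same tray with its handle: origin at the centre of its underside, axes as for tray_mid.
- station: Fixed imaging station: aluminium deck 270 (x) by 235 (y -132 to 103), 12 thick; origin at bench height; +x from its open front end to the back fence, +y to the side fence. The apron is the open deck, x -135 to 38. A clear hood covers x 38 to 132: underside 82, top 92 above the bench, open from y -119 to 89 between posts; a black camera head on it at x 90 to 130, top at 140.
- dishes: Bystander: a stack of three clear petri dishes, 60 diameter, 35 high; origin at the centre of the underside.
- forceps: Bystander: forceps with a green grip, 140 long along x, 10 high; origin on the bench under them.
- jar: Bystander: a lidded jar, 60 diameter, 90 high; origin at the centre of the underside.
- home (a point): Where the tray's centre (tray_mid) belongs, tray axes along the station's: station x = 70, y = 0, 30 above the bench. The blue fences are 24 high above the deck; back fence's face 45 beyond this point in +x, side fence's face 70 beyond it in +y, running from x -58 to +57 of this point.
There are look-alikes about, which are no part of the job. Leave any pink or turquoise look-alike of the tray alone.

How it is judged:
By the outcome, as a careful person would: the job done as asked, in the order asked, and still so for the second after the job is handed in, with the robot touching nothing.
It also fails if it takes over 72 s, if anything falls off the work surface, if the arm or the gripper's body presses on something with over 40 N, if the wrist force passes 120 N, or if a joint passes its speed limit or range.

## Robot

A 6-joint arm with a two-finger parallel gripper is mounted at the origin on the work surface. World frame = base frame: x ahead of the robot, y to its left, z up, the work surface at z = 0. Lengths are in m, angles in rad, forces in N, time in s.
With the tool pointing down it reaches from about 0.35 to 0.975 m from the base axis. Payload 4.9 kg.
Tool frame: the origin (TCP) lies midway between the tips of the shut fingers; the grasp point (between the pads) lies 19 mm behind it; z points along the fingers, y is the direction in which the jaws open and shut (so a half turn about z gives the same grasp; the last joint's range is limited). The gripper opens to 85 mm and grips with 20 to 120 N. Pads are 22 mm wide; open, the fingers measure 114 mm over their backs; the gripper's body (76 mm by 85 mm) begins 54 mm behind the grasp point. The pads swing forward as they close: fully open they stand 13 mm farther back than shut.
Start: joints at [-1.23, 0.053, 1.613, -0, 1.476, -0.119], TCP at [0.277, -0.56, 0.195] pointing down, gripper open.
Joint ranges: [-3.01, 3.01], [-1.01, 2.22], [0.06, 2.58], [-1.02, 4.17], [0.09, 2.62], [-3.14, 3.14]. Speed limits (rad/s): [2.57, 2.57, 3.14, 3.14, 3.14, 3.14].

## Interface

Orientations are given as [roll, pitch, yaw] about the fixed x, y, z axes, in that order (R = Rz(yaw) Ry(pitch) Rx(roll)).
In Python, from workcell import * gives the robot as it stands.
- The arm moves only by the tool play_rows, never from a script. Its argument "steps" is a list of rows, each a list of 3 entries, a list of its own where there are three numbers: the gripper's target within -1 to 1 (fully open at 1, half-way at 0, shut at -1), then the shift along the world's x, y, z in units of 75 cm (1.0 is 75 cm), then the turn, a rotation vector about the world's x, y, z in units of 90 degrees (1.0 is 90 degrees). A call has 1 to 12 rows; each row shifts and turns the commanded pose from where the row before left it; what a row does not reach is not made up. A row lasts 1/8 s, in which the tool goes at most 62.5 mm and 10.7 degrees, less where a joint would pass 70% of its speed; a pose out of reach is approached as far as the arm can. A call with a number of a shift or a turn outside -1 to 1 is refused whole. A call with a gripper value outside its range is refused whole. The fingers move at their own pace and stop on an object; the grip force is fixed at half the most. Time passes only in rows, so rows that do not move let the fingers close. It gives the time, the measured TCP pose, the force and the opening at its end, in the units of the state.
- state(): the state, without advancing time (a new reading comes with each control period).
- grab_frame(name): name is "scene" or "top" or "wrist"; returns a dict with "color" (480x640x3 uint8, red, green, blue), "fov_y" (degrees; the focal length in pixels is half the picture's height over the tangent of half this angle, whatever the lens; pixels are square), "cx", "cy" (the principal point, pixels), "R" (3x3) and "t" (3): a world point X has camera coordinates R X + t. Camera axes: x right, y down, z forward; pixel columns grow to the right and rows downward; lengths in m; the calibration is good to about 2 mm. A picture is of the moment at which its call begins. There is no depth.
- job_done(): hands the job in, once; it reports no verdict.
Trained networks look in a picture, given as the dict that the camera call returned (one of the last four; its "shot" number tells which), for a name from the list of things; names that differ only in an ending like _2 or _b are one class to them, and where a whole thing is asked for, a point or a joint stands for the part that bears it (a point fixed in the world has none). Each returns a list of dicts, best first, with "conf" (0 to 1); they miss things now and then, are a little off and sometimes report something else, mostly with a low value. They report only what shows in the picture. A call takes as long as a camera call. They do not tell look-alikes from the thing itself.
- recognise(picture, name): "bbox" ([left, top, right, bottom] in pixels, round what is visible of it).
- masks_of(picture, name): "pixels" (480x640 bool, what is visible of it) and "bbox" ([left, top, right, bottom] in pixels, round what is visible of it).
- place_of(picture, name): "point" ([row, column] in pixels: a listed point, or the origin of a listed thing).
The state is a dict: "clock": time; "qpos": joint angles; "qvel": joint speeds; "joint_efforts": joint torques, N m; "eef_pos": TCP position; "eef_rot": TCP orientation; "ft_force": force on the tool from outside, world axes, zero at the start; "ft_torque": the same for the moment, N m; "opening": finger opening in m.
Only numpy, scipy, OpenCV 4.12 (cv2) and the standard library are available. Lean on these libraries where they do the work, as an engineer would, in place of code of your own. Each camera call takes 0.05 s, during which the arm holds its last target.

## Working session

There is one attempt and no reset: what is moved stays moved. The work goes in short steps, Python scripts to look and compute and a tool call to move; the robot and the scene stay as the last step left them, time stands still between calls to the robot, and variables do not carry over. Pictures are saved under pics/ and viewed, and the job is handed in when it is done.

Besides the shell and the picture viewer there is one more tool, called after "Emit:" as a command line: name --argument value ..., lists and objects as JSON in quotes. play_rows: Moves the arm, as the interface text tells. Its arguments: {"type":"object","properties":{"steps":{"type":"array"}},"required":["steps"]}

```bash
mkdir -p pics; ls
cat > h.py <<'E'
from workcell import *
import numpy as np, cv2
def save(f,n): cv2.imwrite('pics/'+n+'.png', cv2.cvtColor(f['color'],cv2.COLOR_RGB2BGR))
def K(f):
    fl=240/np.tan(np.radians(f['fov_y']/2)); return np.array([[fl,0,f['cx']],[0,fl,f['cy']],[0,0,1.]])
def proj(f,X):
    X=np.atleast_2d(X); c=X@np.array(f['R']).T+np.array(f['t']); p=c@K(f).T; return p[:,:2]/p[:,2:]
def ray(f,uv):
    R=np.array(f['R']);t=np.array(f['t']); d=np.linalg.inv(K(f))@np.array([uv[0],uv[1],1.]); return -R.T@t, R.T@d
def onz(f,uv,z):
    o,d=ray(f,uv); return o+d*(z-o[2])/d[2]
E
python3 - <<'E'
from h import *
s=state(); print(s)
for n in ["scene","top","wrist"]:
    f=grab_frame(n); save(f,n+'0'); print(n,f['fov_y'],f['cx'],f['cy'],[k for k in f]); print(np.round(-np.array(f['R']).T@f['t'],3))
    if n!="wrist":
        for o in ["tray","tray_mid","handle_grip","station","home","dishes","forceps","jar"]:
            try: print(o,[(np.round(d['point']),round(d['conf'],2)) for d in place_of(f,o)])
            except Exception as e: print(o,e)
E
```

```text
pics
{'clock': 0.0, 'qpos': array([-1.23000142e+00,  5.34199814e-02,  1.61430742e+00,  3.91819344e-05,
        1.47598811e+00, -1.19011439e-01]), 'qvel': array([ 0.00041613, -0.00090695,  0.0012697 , -0.0002802 , -0.00055292,
        0.00059441]), 'joint_efforts': array([-1.16378660e-04, -3.93680549e+01, -3.70175958e+01, -1.52714742e-04,
        7.12100606e-03, -3.64584992e-06]), 'eef_pos': array([ 0.27712799, -0.55941794,  0.19341595]), 'eef_rot': array([-3.13948944e+00, -2.90770506e-04,  4.59802289e-01]), 'ft_force': array([ 0.02785965, -0.23430739, -0.24620946]), 'ft_torque': array([ 0.00746328, -0.06632918,  0.04318063]), 'opening': 0.08545066141758159}
scene 46.82733430561129 316.54669376695017 244.36585451578603 ['color', 'fov_y', 'cx', 'cy', 'R', 't', 'shot']
[1.061 0.176 0.926]
tray [(array([259., 267.]), 0.88), (array([314., 184.]), 0.87), (array([206., 187.]), 0.86)]
tray_mid [(array([201., 184.]), 0.95), (array([310., 186.]), 0.95), (array([255., 261.]), 0.83)]
handle_grip [(array([274., 170.]), 0.73), (array([213., 259.]), 0.68), (array([163., 170.]), 0.61)]
station [(arr
[... 289 characters left out ...]
 'R', 't', 'shot']
[ 0.392 -0.08   1.018]
tray [(array([161., 401.]), 0.77), (array([249., 479.]), 0.59)]
tray_mid [(array([238., 374.]), 0.91), (array([245., 481.]), 0.91), (array([158., 402.]), 0.86), (array([207., 181.]), 0.25)]
handle_grip [(array([227., 382.]), 0.97), (array([236., 504.]), 0.85), (array([135., 414.]), 0.7)]
station [(array([246., 181.]), 0.61), (array([227., 385.]), 0.28)]
home [(array([209., 178.]), 0.77)]
dishes [(array([346., 286.]), 0.73), (array([241., 378.]), 0.3)]
forceps [(array([251., 271.]), 0.6)]
jar [(array([174., 275.]), 0.89)]
wrist 71.9549891318523 316.0860993146045 238.23106562880054 ['color', 'fov_y', 'cx', 'cy', 'R', 't', 'shot']
[ 0.336 -0.532  0.374]
```

View pics/scene0.png

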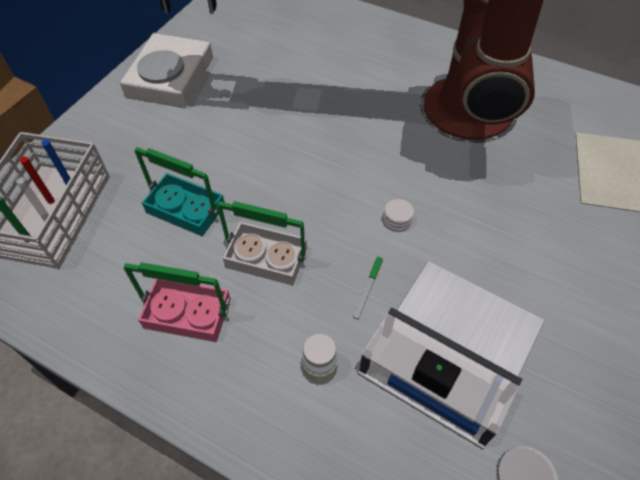

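View pics/top0.png

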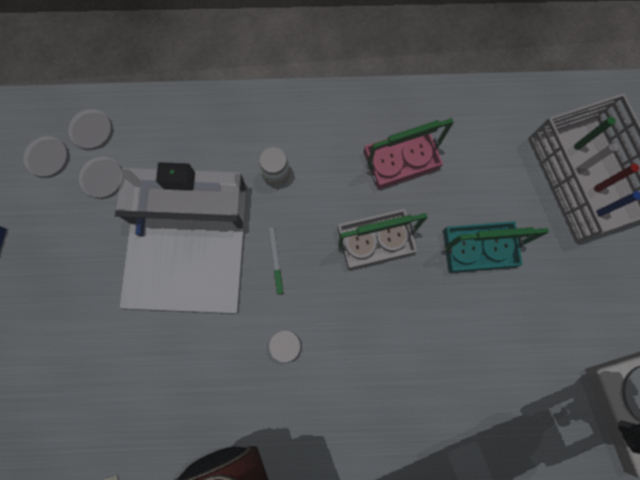

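View pics/wrist0.png

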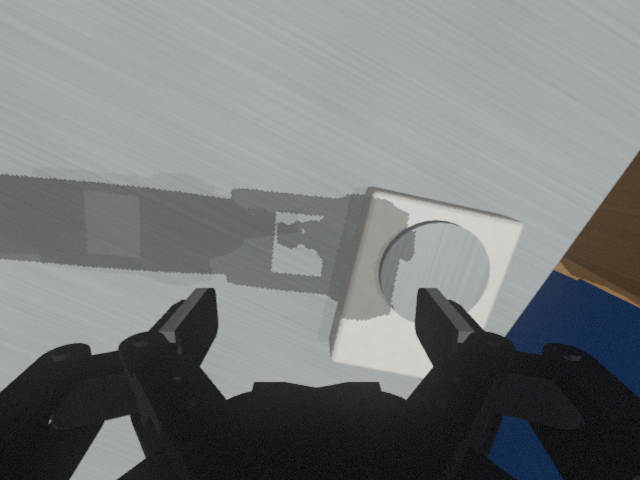

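The white tray is at top (376,240) and scene (265,250). The turquoise one at top (482,247) and the pink one at top (403,160) are look-alikes. I'll enlarge to confirm this and look for a front cue.

Run:
```python
from h import *
f=grab_frame("top"); c=f['color'][195:285,320:440]; c=cv2.resize(c,None,fx=5,fy=5,interpolation=cv2.INTER_CUBIC)
g=grab_frame("scene"); d=g['color'][190:290,200:320]; d=cv2.resize(d,None,fx=5,fy=5,interpolation=cv2.INTER_CUBIC)
cv2.imwrite('pics/ct.png',np.clip(c[...,::-1]*1.6,0,255)); cv2.imwrite('pics/cs.png',np.clip(d[...,::-1]*1.3,0,255))
e=cv2.resize(f['color'][150:330,100:270],None,fx=3.3,fy=3.3,interpolation=cv2.INTER_CUBIC); cv2.imwrite('pics/cst.png',np.clip(e[...,::-1]*1.6,0,255))
print(proj(f,[[.5,0,0],[.6,0,0],[.5,-.1,0]]))
for p in [(374,238),(402,158),(481,245),(181,246)]: print(p,onz(f,p,0.018))
for p in [(261,255),(184,201),(186,310)]: print(p,onz(g,p,0.018))
print('grip',onz(f,(382,227),.143),onz(g,(259,213),.143))
```

```text
[[277.41958215 290.08130927]
 [276.698989   241.82343137]
 [326.6372722  288.47458261]]
(374, 238) [ 0.59793124 -0.19992307  0.018     ]
(402, 158) [ 0.76862263 -0.26864894  0.018     ]
(481, 245) [ 0.57640008 -0.41725104  0.018     ]
(181, 246) [0.59388607 0.19268129 0.018     ]
(261, 255) [ 0.60480545 -0.20516052  0.018     ]
(184, 201) [ 0.56784265 -0.41729653  0.018     ]
(186, 310) [ 0.77201231 -0.26244669  0.018     ]
grip [ 0.5918704  -0.20036138  0.143     ] [ 0.59426892 -0.20258218  0.143     ][ WARN:0@1.872] global loadsave.cpp:1063 imwrite_ Unsupported depth image for selected encoder is fallbacked to CV_8U.
```

View pics/ct.png

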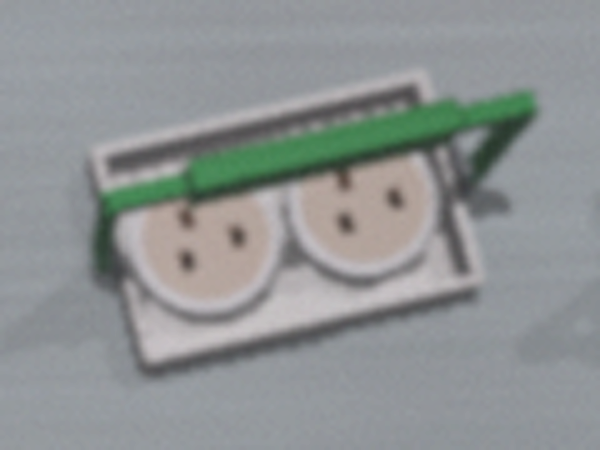

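View pics/cs.png

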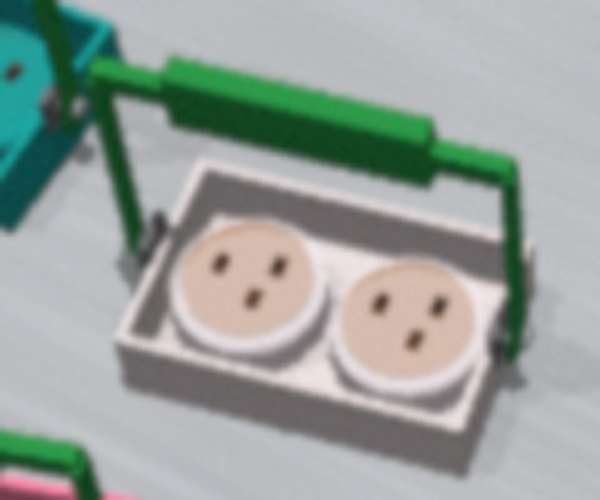

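View pics/cst.png

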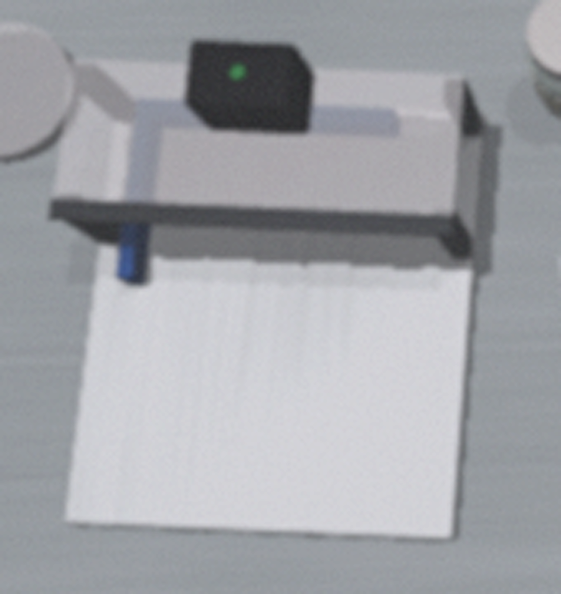

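All three are trays of the same shape. The white one with the tan dishes at top (376,240) is the one meant. I can't tell which side is its front yet, so I'll look closer with the wrist camera.

Emit:
play_rows --steps '[[1,[0.05,0.05,0.023],[0,0,0.107]],[1,[0.05,0.05,0.023],[0,0,0.107]],[1,[0.05,0.05,0.023],[0,0,0.107]],[1,[0.05,0.05,0.023],[0,0,0.107]],[1,[0.05,0.05,0.023],[0,0,0.107]],[1,[0.05,0.05,0.023],[0,0,0.107]],[1,[0.05,0.05,0.023],[0,0,0.107]],[1,[0.05,0.05,0.023],[0,0,0.107]],[1,[0,0,0],[0,0,0]]]'

```text
clock: 2.17
eef_pos: [0.5798, -0.2577, 0.3347]
eef_rot: [3.139, 0.002, 1.81]
ft_force: [0.2, 0.4, -0.0]
opening: 0.085
```

Run:
```python
from h import *
s=state(); print(s['eef_pos'],s['eef_rot'],s['qpos'])
f=grab_frame("wrist"); save(f,'wrist1')
print(np.round(-np.array(f['R']).T@f['t'],3), np.round(np.array(f['R'])[2],3))
```

```text
[ 0.57980269 -0.25767889  0.33466148] [3.13892508e+00 1.81002989e-03 1.80952935e+00] [-5.35708669e-01  2.78892914e-02  1.40909253e+00  5.76567588e-04
  1.70143821e+00 -7.74368085e-01]
[ 0.564 -0.194  0.513] [ 0.065 -0.254 -0.965]
```

View pics/wrist1.png

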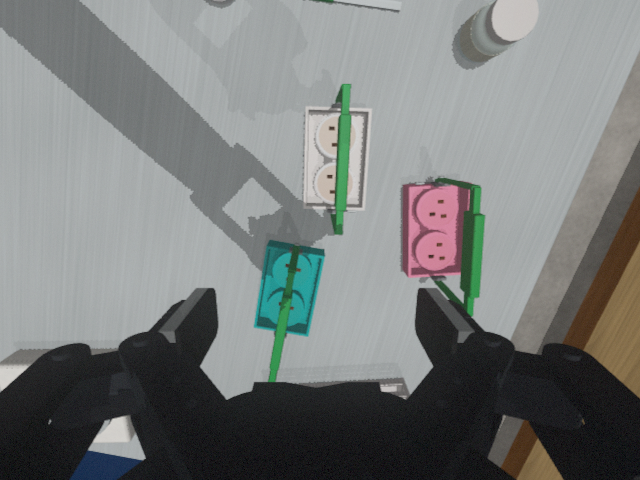

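Run:
```python
from h import *
f=grab_frame("wrist"); c=cv2.resize(f['color'][75:245,285:395],None,fx=3.5,fy=3.5,interpolation=cv2.INTER_CUBIC)
c2=cv2.resize(f['color'][160:330,390:500],None,fx=3.5,fy=3.5,interpolation=cv2.INTER_CUBIC)
cv2.imwrite('pics/cw.png',np.hstack([c,c2])[...,::-1])
```

```text
(no output)
```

View pics/cw.png

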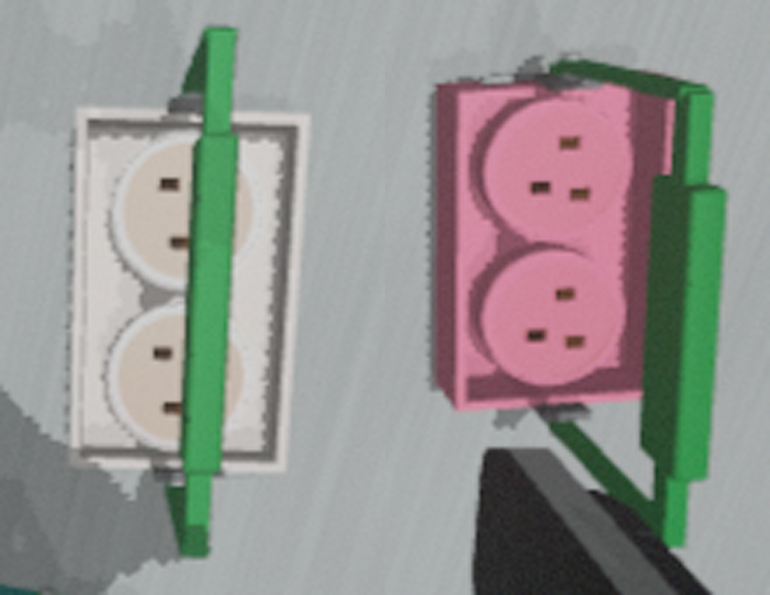

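Emit:
play_rows --steps '[[1,[0.007,0.066,0],[0,0,0]],[1,[0.007,0.066,0],[0,0,0]],[1,[0.007,0.066,0],[0,0,0]],[1,[0.007,0.066,0],[0,0,0]],[1,[0,0,-0.07],[-0.07,0,0]],[1,[0,0,-0.07],[-0.07,0,0]],[1,[0,0,-0.07],[-0.07,0,0]],[1,[0,0,-0.07],[-0.07,0,0]],[1,[0,0,0],[0,0,0]]]'

```text
clock: 3.4
eef_pos: [0.5926, -0.0618, 0.115]
eef_rot: [-3.018, 0.422, 1.834]
ft_force: [-0.1, -0.4, 0.8]
opening: 0.0854
```

Run:
```python
from h import *
s=state(); print(s['eef_pos'],s['eef_rot'],s['qpos'])
f=grab_frame("wrist"); save(f,'wrist2')
```

```text
[ 0.59262386 -0.06178909  0.11496574] [-3.01794941  0.42234782  1.83415656] [-0.00283678  0.0878621   1.76497958 -0.45307156  1.32799497 -0.12018929]
```

View pics/wrist2.png

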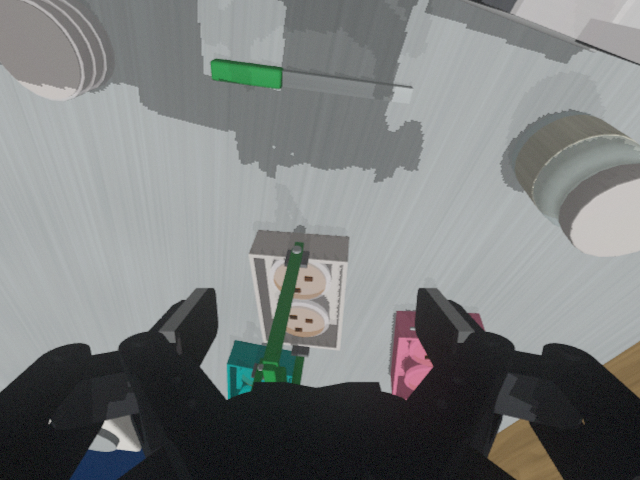

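Run:
```python
from h import *
f=grab_frame("wrist"); c=cv2.resize(f['color'][220:365,225:365],None,fx=5.5,fy=4,interpolation=cv2.INTER_CUBIC)
c=cv2.resize(f['color'][220:365,225:365],None,fx=4.1,fy=4.1,interpolation=cv2.INTER_CUBIC)
cv2.imwrite('pics/cw2.png',np.clip(c[...,::-1]*1.3,0,255).astype(np.uint8))
print(np.round(-np.array(f['R']).T@f['t'],3), np.round(np.array(f['R'])[2],3))
```

```text
[0.582 0.071 0.255] [ 0.055 -0.64  -0.766]
```

View pics/cw2.png

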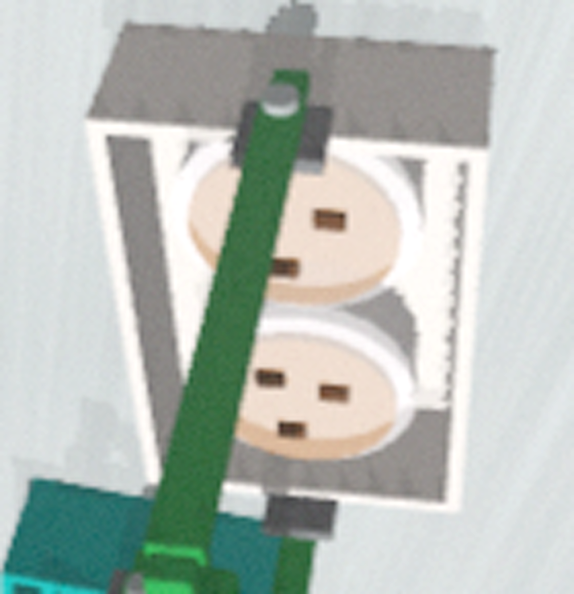

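```bash
cat > fit.py <<'E'
from h import *
from scipy.optimize import least_squares
def fit(obs,x0):
    # obs: list of (frame, local pts Nx3, px Nx2)
    def P(p,L):
        c,s=np.cos(p[2]),np.sin(p[2]); L=np.array(L,float); return np.c_[c*L[:,0]-s*L[:,1]+p[0], s*L[:,0]+c*L[:,1]+p[1], L[:,2]]
    r=lambda p: np.concatenate([(proj(f,P(p,L))-np.array(px)).ravel() for f,L,px in obs])
    q=least_squares(r,x0); return q.x, np.round(r(q.x).reshape(-1,2),1)
E
python3 - <<'E'
from fit import *
t=grab_frame("top"); s=grab_frame("scene"); save(t,'top1')
ct=np.array([(95,150),(425,72),(480,280),(148,360)])/5+[320,195]
cs=np.array([(203,162),(530,242),(465,430),(120,340)])/5+[200,190]
r=lambda sx,sy:[sx*.045,sy*.07,.036]
L=[r(1,1),r(1,-1),r(-1,-1),r(-1,1)]
# scene: image left-top = -x,-y ...
print('tray top',fit([(t,L,ct)],[.6,-.2,.2]))
Ls=[r(-1,-1),r(-1,1),r(1,1),r(1,-1)]
print('tray scene',fit([(s,Ls,cs)],[.6,-.2,.2]))
print('both',fit([(t,L,ct),(s,Ls,cs)],[.6,-.2,.2]))
st=np.array([(68,521),(453,538)])/3.3+[100,150]
ss=[(433,263),(543,322)]
F=[[-.135,.103,.012],[-.135,-.132,.012]]
Fs=[[-.135,-.132,.012],[-.135,.103,.012]]
print('st top',fit([(t,F,st)],[.6,.19,0]))
print('st scene',fit([(s,Fs,ss)],[.6,.19,0]))
print('both',fit([(t,F,st),(s,Fs,ss)],[.6,.19,0]))
c=cv2.resize(s['color'][240:450,340:560],None,fx=3,fy=2.8); cv2.imwrite('pics/css.png',c[...,::-1])
E
```

```text
tray top (array([ 0.59429086, -0.20474709,  0.20207069]), array([[-0.8, -0.5],
       [ 0.1, -0.5],
       [ 1.2,  0.4],
       [-0.5,  0.5]]))
tray scene (array([ 0.59617096, -0.197964  ,  0.21209765]), array([[-0.5, -0.7],
       [ 1.3, -0.3],
       [ 0.1,  0.3],
       [-0.9,  0.4]]))
both (array([ 0.59482309, -0.20154622,  0.20662849]), array([[-2.5, -0.6],
       [-1.6, -0.8],
       [-0.4, -0. ],
       [-2. ,  0.4],
       [-1.5, -2. ],
       [ 0.1, -1.4],
       [-1.4, -0.9],
       [-2.1, -1. ]]))
st top (array([ 0.6003975 ,  0.19919539, -0.07731662]), array([[-0.7, -0.1],
       [ 0.7,  0.1]]))
st scene (array([ 0.60453186,  0.20594508, -0.10273005]), array([[-2.9, -2. ],
       [ 2.7,  1.4]]))
both (array([ 0.60249677,  0.20315064, -0.09054936]), array([[-3.4, -1.8],
       [-2.3, -0.1],
       [-5. , -3.2],
       [ 0.9, -1.2]]))
```

View pics/css.png

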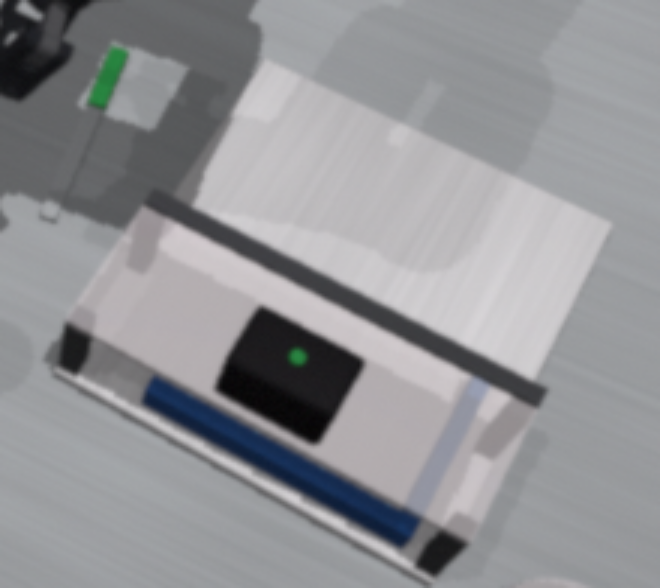

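Emit:
play_rows --steps '[[1,[0,0,0.063],[0.07,0,0]],[1,[0,0,0.063],[0.07,0,0]],[1,[0,0,0.063],[0.07,0,0]],[1,[0,-0.062,0.063],[0.07,0,-0.021]],[1,[0.0015,-0.062,0],[0,0,0]],[1,[0.0015,-0.062,0],[0,0,0]],[1,[0,0,0],[0,0,0]]]'

```text
clock: 4.47
eef_pos: [0.6006, -0.2034, 0.3128]
eef_rot: [3.139, 0.003, 1.766]
ft_force: [0.1, 0.9, -0.1]
opening: 0.0854
```

Run:
```python
from h import *
s=state(); print(s['eef_pos'],s['eef_rot'],s['qpos'])
f=grab_frame("wrist"); save(f,'wrist3')
for n in ["tray_mid","handle_grip"]:
    for d in place_of(f,n): print(n,np.round(d['point']),round(d['conf'],2),np.round(onz(f,d['point'][::-1],.018 if n=="tray_mid" else .143),4))
print(proj(f,[[.595,-.2015,.143],[.595,-.2015,.018],[.595,-.2015,.158]]))
```

```text
[ 0.60059863 -0.20343902  0.31278358] [3.13886282 0.00318306 1.76564343] [-4.43411795e-01  2.85086952e-02  1.44393018e+00 -9.34131595e-04
  1.66506486e+00 -6.38353068e-01]
tray_mid [255. 419.] 0.95 [ 0.7716 -0.2624  0.018 ]
tray_mid [324. 274.] 0.82 [ 0.5751 -0.4183  0.018 ]
tray_mid [195. 312.] 0.63 [ 0.5953 -0.2039  0.018 ]
handle_grip [293. 450.] 0.92 [ 0.7703 -0.2664  0.143 ]
handle_grip [374. 263.] 0.73 [ 0.5762 -0.4155  0.143 ]
handle_grip [208. 311.] 0.65 [ 0.5949 -0.201   0.143 ]
[[310.92739225 208.55345233]
 [312.00557635 193.07909498]
 [310.74634867 211.1518333 ]]
```

View pics/wrist3.png

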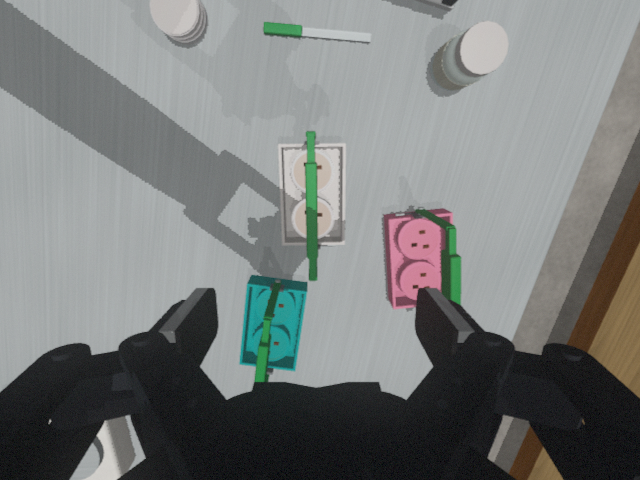

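Emit:
play_rows --steps '[[1,[-0.0075,0.002,-0.06],[0,0,0.012]],[1,[0,0,-0.06],[0,0,0]],[1,[0,0,-0.06],[0,0,0]],[1,[0,0,-0.05],[0,0,0]],[1,[0,0,-0.024],[0,0,0]],[1,[0,0,0],[0,0,0]],[1,[0,0,0],[0,0,0]]]'

```text
clock: 5.5
eef_pos: [0.5965, -0.1978, 0.1211]
eef_rot: [3.14, 0.002, 1.791]
ft_force: [0.4, -0.5, 0.3]
opening: 0.0851
```

Run:
```python
from h import *
s=state(); print(s['eef_pos'],s['eef_rot'],s['ft_force'])
f=grab_frame("wrist"); save(f,'wrist4')
```

```text
[ 0.5964521  -0.19776089  0.12106604] [3.14029362e+00 1.92713335e-03 1.79079749e+00] [ 0.37894726 -0.53807618  0.25009152]
```

View pics/wrist4.png

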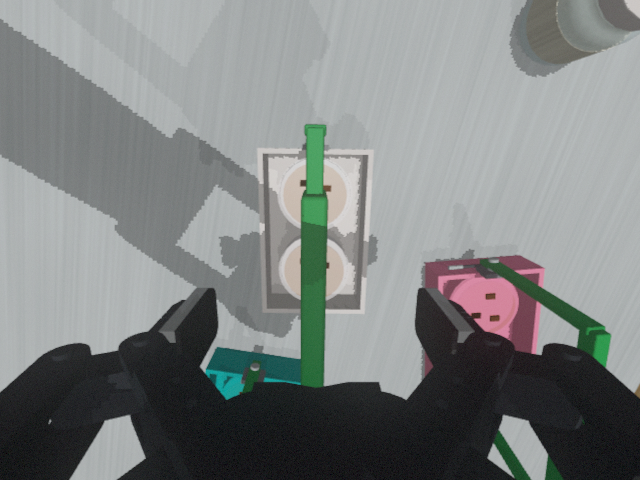

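Emit:
play_rows --steps '[[-0.3,[0,0,0],[0,0,0]],[-0.3,[0,0,0],[0,0,0]],[-0.3,[0,0,0],[0,0,0]],[-0.3,[0,0,0],[0,0,0]],[-0.3,[-0.006,-0.0013,0],[0,0,0]],[-0.3,[0,0,0],[0,0,0]]]'

```text
clock: 6.3
eef_pos: [0.5901, -0.1985, 0.1184]
eef_rot: [-3.14, -0.001, 1.79]
ft_force: [0.1, 0.5, 0.6]
opening: 0.0302
```

Emit:
play_rows --steps '[[-0.3,[-0.01,-0.002,0],[0,0,0]],[-0.3,[-0.01,-0.002,0],[0,0,0]],[-0.3,[0,0,0],[0,0,0]],[-0.3,[0,0,0],[0,0,0]]]'

```text
clock: 6.8
eef_pos: [0.5754, -0.2015, 0.1186]
eef_rot: [-3.14, -0.0, 1.79]
ft_force: [0.4, 0.5, 0.1]
opening: 0.0298
```

Run:
```python
from h import *
s=state(); print(s['eef_pos'],s['eef_rot'],s['ft_force'],s['opening'])
f=grab_frame("wrist"); save(f,'wrist5')
```

```text
[ 0.57542614 -0.20145082  0.11857521] [-3.14001179e+00 -3.25388771e-04  1.79013580e+00] [0.41445031 0.49483585 0.12284454] 0.02981605141350067
```

View pics/wrist5.png

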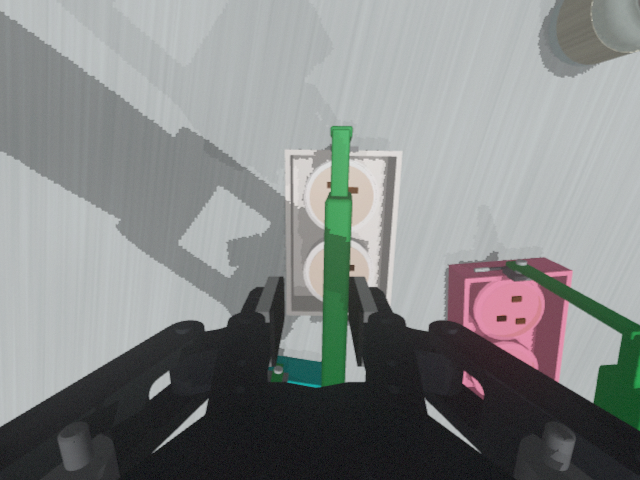

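Emit:
play_rows --steps '[[-0.3,[-0.0065,-0.0014,0],[0,0,0]],[-0.3,[0,0,0],[0,0,0]],[-0.3,[0,0,0],[0,0,0]]]'

```text
clock: 7.22
eef_pos: [0.5705, -0.2024, 0.1185]
eef_rot: [-3.14, -0.0, 1.79]
ft_force: [0.6, -0.3, -0.1]
opening: 0.0296
```

Run:
```python
from h import *
s=state(); print(s['eef_pos'],s['eef_rot'],s['ft_force'],s['ft_torque'],s['opening'])
f=grab_frame("wrist"); save(f,'wrist6')
```

```text
[ 0.57053712 -0.2024044   0.11846153] [-3.13973241e+00 -4.67559238e-04  1.79032788e+00] [ 0.61693104 -0.335811   -0.12419313] [-0.0005278  -0.09199622  0.00676189] 0.02957183038426096
```

View pics/wrist6.png

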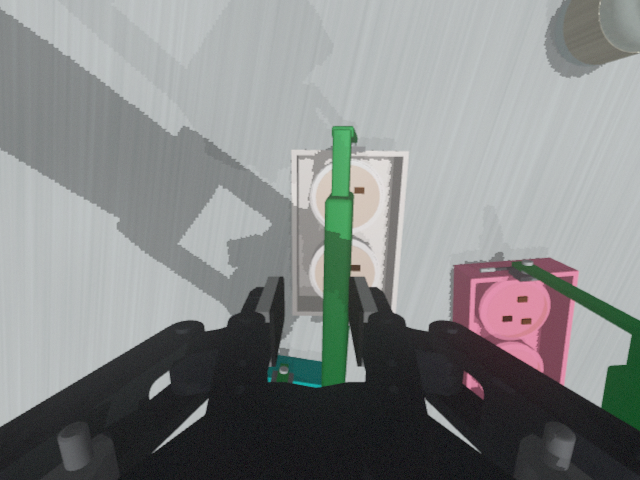

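Emit:
play_rows --steps '[[-0.3,[-0.0105,-0.0022,0],[0,0,0]],[-0.3,[0,0,0],[0,0,0]]]'

```text
clock: 7.52
eef_pos: [0.5621, -0.2041, 0.1184]
eef_rot: [-3.139, -0.001, 1.79]
ft_force: [0.1, 0.2, -0.7]
opening: 0.03
```

Run:
```python
from h import *
s=state(); print(s['eef_pos'],s['ft_force'],s['opening'])
f=grab_frame("wrist"); save(f,'wrist7')
for d in place_of(f,"tray_mid"): print(np.round(d['point']),round(d['conf'],2),np.round(onz(f,d['point'][::-1],.018),4))
```

```text
[ 0.56214761 -0.20413371  0.11844006] [ 0.07976568  0.24183572 -0.70584124] 0.029991351083629582
[334. 515.] 0.95 [ 0.7686 -0.2647  0.018 ]
[232. 352.] 0.86 [ 0.5932 -0.2018  0.018 ]
```

View pics/wrist7.png

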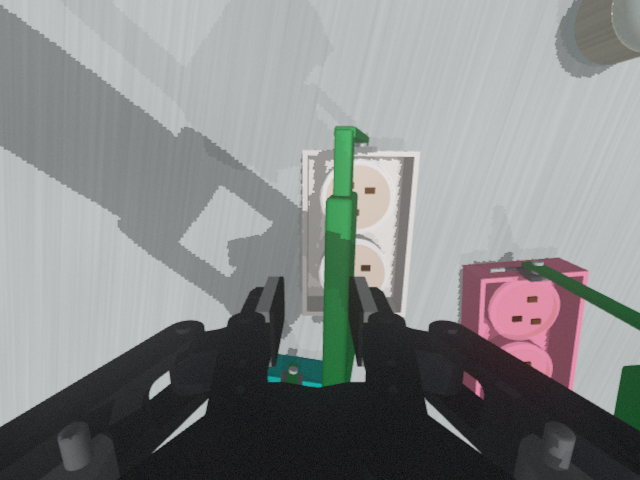

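The tray stayed flat and in place while the handle leaned to -x, so its front faces the robot. I'll go back and pinch the blade upright.

Emit:
play_rows --steps '[[-0.3,[0.015,0.002,0],[0,0,0]],[-0.3,[0.015,0.002,0.007],[0,0,0]],[-0.3,[0.0145,0.002,0],[0,0,0]],[-0.3,[0,0,0],[0,0,0]],[-0.3,[0,0,0],[0,0,0]],[-1,[0,0,0],[0,0,0]],[-1,[0,0,0],[0,0,0]],[-1,[0,0,0],[0,0,0]],[-1,[0,0,0],[0,0,0]],[-1,[0,0,0],[0,0,0]]]'

```text
clock: 8.88
eef_pos: [0.5961, -0.1996, 0.1238]
eef_rot: [-3.14, -0.0, 1.79]
ft_force: [0.6, 1.1, -0.1]
opening: -0.0001
```

Run:
```python
from h import *
s=state(); print(s['eef_pos'],s['eef_rot'],s['ft_force'],s['ft_torque'],s['opening'])
f=grab_frame("wrist"); save(f,'wrist8')
t=grab_frame("top"); g=grab_frame("scene")
for F in (t,g):
  for n in ("station","home"):
    for d in place_of(F,n): print(n,np.round(d['point']),round(d['conf'],2),np.round(onz(F,d['point'][::-1],0 if n=="station" else .03),4))
```

```text
[ 0.59609266 -0.19958102  0.12381083] [-3.13989605e+00 -3.48855795e-04  1.79032581e+00] [ 0.56895061  1.08292325 -0.13350529] [-0.01157006  0.03289089  0.00434279] -0.00013093813851928864
station [246. 180.] 0.94 [0.5966 0.2006 0.    ]
home [209. 181.] 0.65 [0.6683 0.1911 0.03  ]
station [353. 458.] 0.91 [0.6046 0.2045 0.    ]
home [257. 270.] 0.65 [ 0.6075 -0.1826  0.03  ]
```

View pics/wrist8.png

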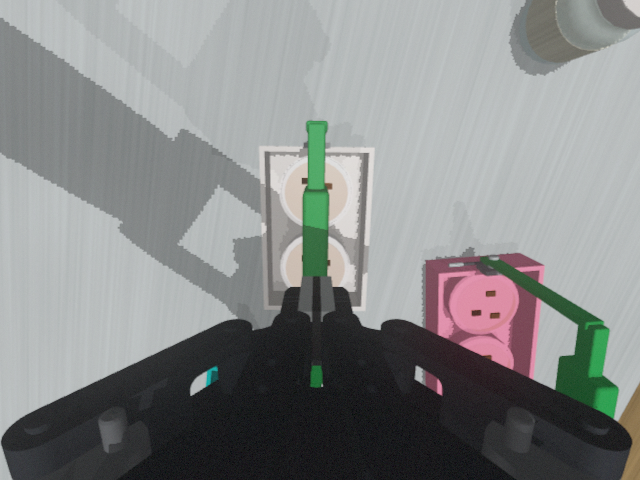

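Run:
```python
from h import *
t=grab_frame("top"); g=grab_frame("scene")
a=cv2.resize(t['color'][180:290,310:450],(700,550))[...,::-1]; cv2.imwrite('pics/a.png',np.clip(a*1.5,0,255).astype(np.uint8))
b=cv2.resize(g['color'][150:290,190:350],(640,560))[...,::-1]; cv2.imwrite('pics/b.png',np.clip(b*1.3,0,255).astype(np.uint8))
```

```text
(no output)
```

View pics/a.png

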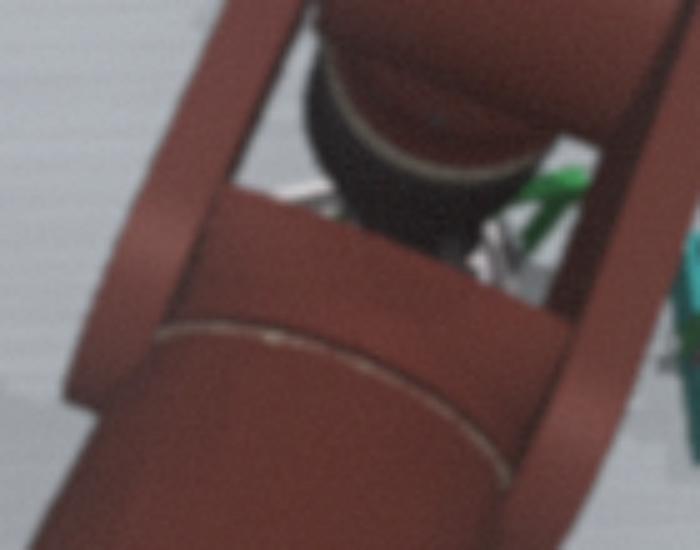

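View pics/b.png

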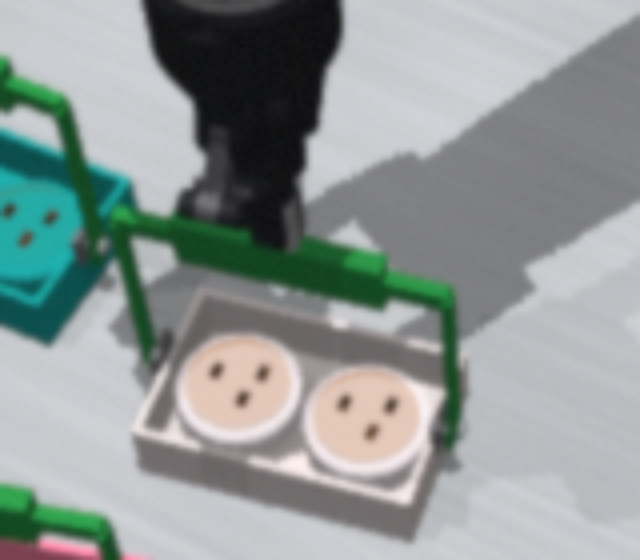

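Run:
```python
from h import *
s=state(); p=s['eef_pos']
t=grab_frame("top"); g=grab_frame("scene"); w=grab_frame("wrist")
P=np.array([p,p+[0,0,.03],[.595,-.2015,.143],[.595,-.2015,.158],[.595,-.2015,.128]])
for F,o,sc in ((g,(190,150),4),(w,(0,0),1)): print((proj(F,P)-o)*sc)
cv2.imwrite('pics/cw8.png',cv2.resize(w['color'][230:400,240:400],(640,680)[:2])[:600,:,::-1])
```

```text
[[283.54145186 283.31488015]
 [277.32315527 242.74796854]
 [277.19740937 254.09655481]
 [273.99837054 233.38352598]
 [280.31605106 274.28903098]]
[[316.21729212 266.10582566]
 [316.1278308  287.18809075]
 [313.33659394 281.78017872]
 [313.02513346 294.01643363]
 [313.59955208 271.44942081]]
```

View pics/cw8.png

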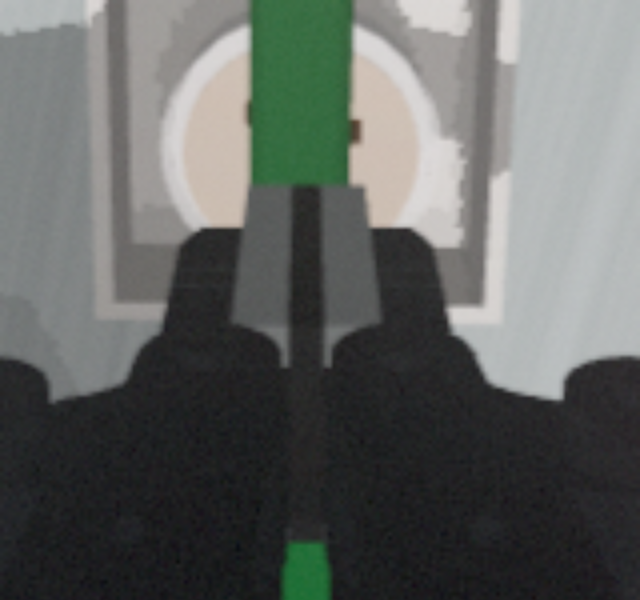

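Run:
```python
from h import *
s=state(); p=s['eef_pos']; y=s['eef_rot'][2]
w=grab_frame("wrist")
X=np.array([np.cos(y),np.sin(y),0]); Y=np.array([np.sin(y),-np.cos(y),0])
for n,P in dict(openR=p+.0425*Y+.013*np.array([0,0,1]),openRf=p+.0425*Y+.011*X+.013*np.array([0,0,1]),tip=p,tipf=p+.011*X,f158=p+.011*X+[0,0,.034],b158=p-.011*X+[0,0,.034]).items(): print(n,proj(w,P))
```

```text
openR [[395.57468403 274.48368023]]
openRf [[396.88633712 254.92289582]]
tip [[316.25310271 266.12035138]]
tipf [[316.26040553 247.7531732 ]]
f158 [[316.163853   268.78322577]]
b158 [[316.14996908 311.65505956]]
```

The fingers shut on nothing (opening 0) and, in the pictures, end near the blade's top. The pictures put the tips about 30 mm higher than the TCP reading suggests. I'll open, go lower and look again.

Emit:
play_rows --steps '[[0,[0,0,0],[0,0,0]],[0,[0,0,0],[0,0,0]],[0,[0,0,0],[0,0,0]],[0,[-0.001,0,-0.012],[0,0,0]],[0,[0,0,-0.012],[0,0,0]],[0,[0,0,-0.01],[0,0,0]],[0,[0,0,0],[0,0,0]]]'

```text
clock: 10.4
eef_pos: [0.5946, -0.1992, 0.0968]
eef_rot: [-3.138, -0.002, 1.79]
ft_force: [1.1, 0.5, -0.4]
opening: 0.0425
```

Run:
```python
from h import *
s=state(); print(s['eef_pos'],s['eef_rot'],s['ft_force'],s['ft_torque'],s['opening'])
f=grab_frame("wrist"); save(f,'wrist9')
g=grab_frame("scene")
b=cv2.resize(g['color'][150:290,190:350],(640,560))[...,::-1]; cv2.imwrite('pics/b9.png',np.clip(b*1.3,0,255).astype(np.uint8))
```

```text
[ 0.59455825 -0.19921955  0.09677121] [-3.13795601e+00 -1.82365838e-03  1.79032071e+00] [ 1.12521636  0.52500102 -0.38032605] [ 0.02255728  0.04957816 -0.03767462] 0.042478159846523714
```

View pics/wrist9.png

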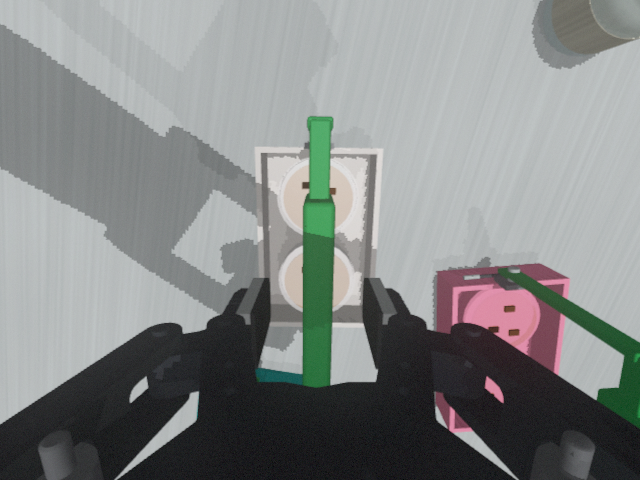

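View pics/b9.png

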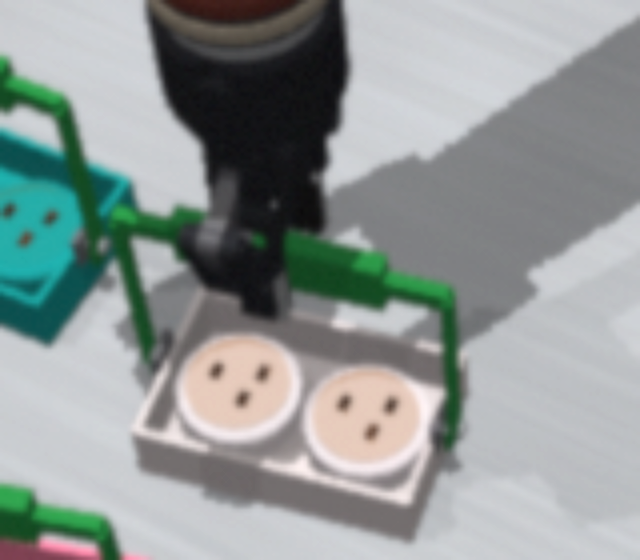

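Emit:
play_rows --steps '[[-1,[0,0,0],[0,0,0]],[-1,[0,0,0],[0,0,0]],[-1,[0,0,0],[0,0,0]],[-1,[0,0,0],[0,0,0]],[-1,[0,0,0],[0,0,0]]]'

```text
clock: 11.12
eef_pos: [0.5956, -0.1998, 0.0988]
eef_rot: [-3.14, 0.0, 1.79]
ft_force: [-1.0, -0.6, 3.7]
opening: 0.0108
```

Run:
```python
from h import *
s=state(); print(s['eef_pos'],s['eef_rot'],s['ft_force'],s['ft_torque'],s['opening'])
f=grab_frame("wrist"); save(f,'wrist10')
g=grab_frame("scene")
b=cv2.resize(g['color'][150:290,190:350],(640,560))[...,::-1]; cv2.imwrite('pics/b10.png',np.clip(b*1.3,0,255).astype(np.uint8))
```

```text
[ 0.59562306 -0.19984793  0.09883284] [-3.14037616e+00  3.37629813e-04  1.79038466e+00] [-1.0499524  -0.59844357  3.72038516] [-0.12272345  0.07635418 -0.00434909] 0.010788107636572584
```

View pics/wrist10.png

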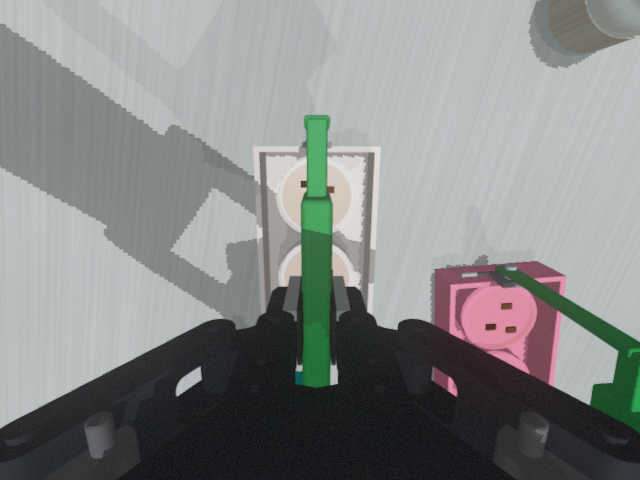

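View pics/b10.png

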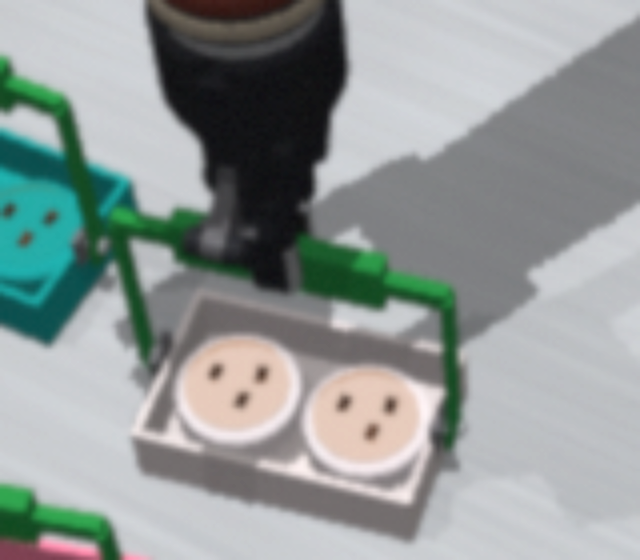

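Run:
```python
import cv2,numpy as np
t=cv2.imread('pics/top0.png'); s=cv2.imread('pics/scene0.png')
def tile(im,x,y,r=22,k=12):
    c=cv2.resize(im[y-r:y+r,x-r:x+r],None,fx=6,fy=6,interpolation=cv2.INTER_CUBIC)
    for i in range(0,2*r,11):
        cv2.putText(c,str(x-r+i),(i*6,10),0,.35,(0,0,255),1); cv2.putText(c,str(y-r+i),(0,i*6+10),0,.35,(0,0,255),1); cv2.line(c,(i*6,0),(i*6,264),(0,0,90),1); cv2.line(c,(0,i*6),(264,i*6),(0,0,90),1)
    return np.clip(c*1.5,0,255).astype(np.uint8)
cv2.imwrite('pics/t.png',np.vstack([np.hstack([tile(t,121,306),tile(t,237,311),tile(t,143,235)]),np.hstack([tile(s,430,262),tile(s,543,320),tile(s,362,370)])]))
```

```text
(no output)
```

View pics/t.png

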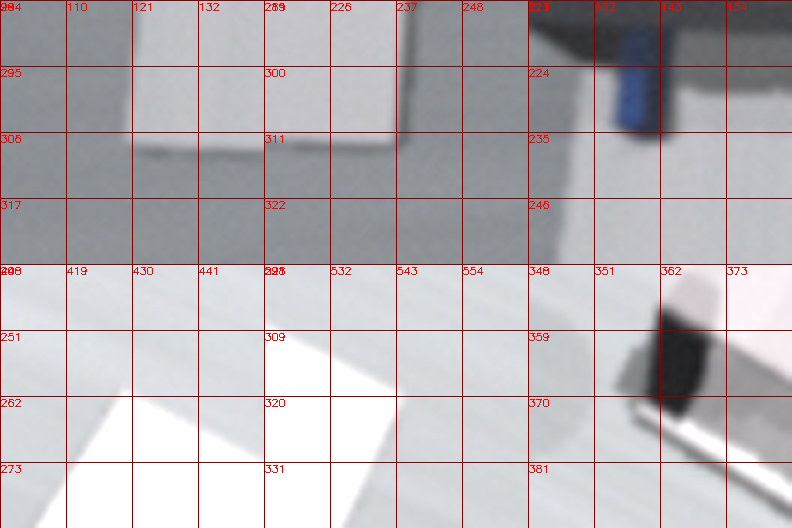

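Run:
```python
from fit import *
t=grab_frame("top"); s=grab_frame("scene")
F=[[-.135,.103,.012],[-.135,-.132,.012]]
pt=[(120.7,307.7),(237.2,312.7)]
Fs=[[-.135,-.132,.012],[-.135,.103,.012],[.135,-.132,.012]]; ps=[(428.8,261.3),(543.7,319.3),(357.8,371.2)]
print('top',fit([(t,F,pt)],[.6,.2,0])); print('scene',fit([(s,Fs,ps)],[.6,.2,0])); print('both',fit([(t,F,pt),(s,Fs,ps)],[.6,.2,0]))
for f,px in ((t,pt),(s,ps)): print([np.round(onz(f,p,.012)[:2],4) for p in px])
```

```text
top (array([ 0.60089798,  0.19933817, -0.0761812 ]), array([[-0.8, -0.1],
       [ 0.8,  0.1]]))
scene (array([ 0.60081734,  0.20597502, -0.07499083]), array([[-0.6, -1.3],
       [ 1.2,  0.2],
       [-0.6,  0.6]]))
both (array([ 0.60077396,  0.20411703, -0.07006985]), array([[-2.8,  0.4],
       [-1.2, -0.2],
       [-1.9, -1.6],
       [-0.1, -0.7],
       [-1.5,  0.6]]))
[array([0.4739, 0.3108]), array([0.4564, 0.0795])]
[array([0.4585, 0.0865]), array([0.4745, 0.3168]), array([0.724 , 0.0647])]
```

Emit:
play_rows --steps '[[-1,[0,0,0.006],[0,0,0]],[-1,[0,0,0.012],[0,0,0]],[-1,[0,0,0.024],[0,0,0]],[-1,[0,0,0.03],[0,0,0]],[-1,[0,0,0.03],[0,0,0]],[-1,[0,0,0.018],[0,0,0]],[-1,[0,0,0],[0,0,0]]]'

```text
clock: 12.2
eef_pos: [0.5965, -0.2001, 0.1908]
eef_rot: [3.14, 0.002, 1.79]
ft_force: [-0.2, -0.5, -7.0]
opening: 0.0107
```

Run:
```python
from h import *
s=state(); print(s['eef_pos'],s['eef_rot'],s['ft_force'],s['ft_torque'],s['opening'])
f=grab_frame("wrist"); save(f,'wrist11')
g=grab_frame("scene"); save(g,'scene11')
```

```text
[ 0.59648838 -0.20013839  0.19075575] [3.14004398e+00 2.23120815e-03 1.79032660e+00] [-0.17153141 -0.49516012 -6.98165029] [ 0.07990166 -0.0177331  -0.02263353] 0.01067901416375255
```

View pics/wrist11.png

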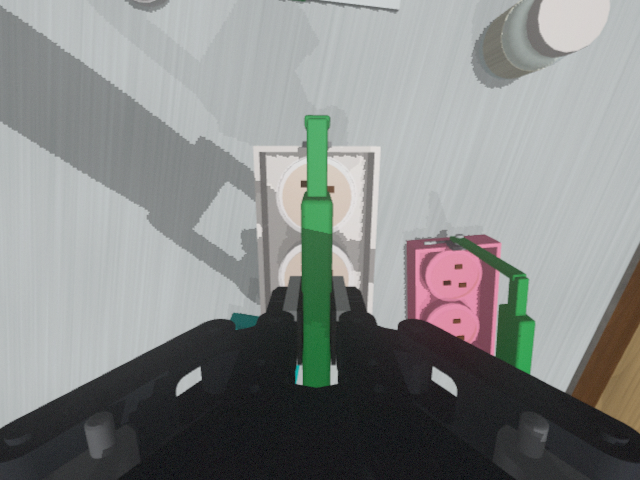

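View pics/scene11.png

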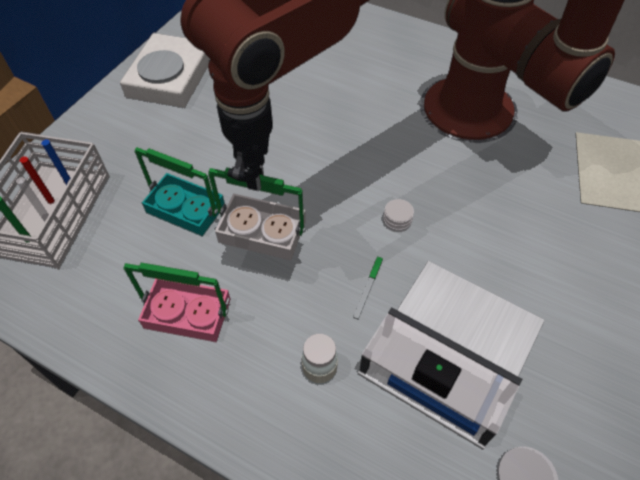

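Emit:
play_rows --steps '[[-1,[-0.004,0.02,0],[0,0,-0.019]],[-1,[-0.004,0.04,0],[0,0,-0.019]],[-1,[-0.004,0.06,0],[0,0,-0.019]],[-1,[-0.004,0.07,0],[0,0,-0.019]],[-1,[-0.004,0.07,0],[0,0,-0.019]],[-1,[-0.004,0.07,0],[0,0,-0.019]],[-1,[-0.004,0.07,0],[0,0,-0.019]],[-1,[-0.004,0.06,0],[0,0,-0.019]],[-1,[-0.004,0.04,0],[0,0,-0.019]],[-1,[-0.004,0.02,0],[0,0,-0.016]],[-1,[-0.003,0.009,0],[0,0,0]],[-1,[0,0,0],[0,0,0]]]'

```text
clock: 13.8
eef_pos: [0.5626, 0.197, 0.1873]
eef_rot: [-3.138, 0.0, 1.497]
ft_force: [-0.7, 0.2, -7.2]
opening: 0.0111
```

Run:
```python
from h import *
s=state(); print(s['eef_pos'],s['eef_rot'],s['ft_force'],s['ft_torque'],s['opening'],s['qpos'])
for n in ("wrist","scene","top"):
    f=grab_frame(n); save(f,n+'12')
```

```text
[0.5625659  0.1969742  0.18730069] [-3.13841973e+00  4.82559373e-04  1.49732595e+00] [-0.69369506  0.19888621 -7.24564435] [-0.07766029  0.02558043  0.01478457] 0.011070674994069106 [ 2.11756351e-01 -8.43945704e-03  1.68740710e+00  4.32098398e-04
  1.46580553e+00  2.85181530e-01]
```

View pics/wrist12.png

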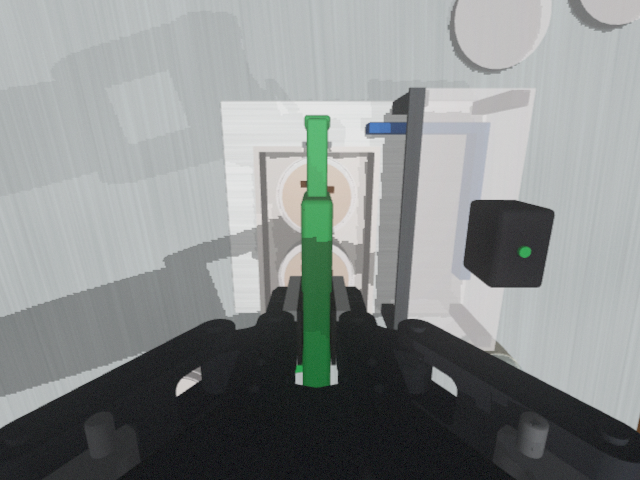

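View pics/scene12.png

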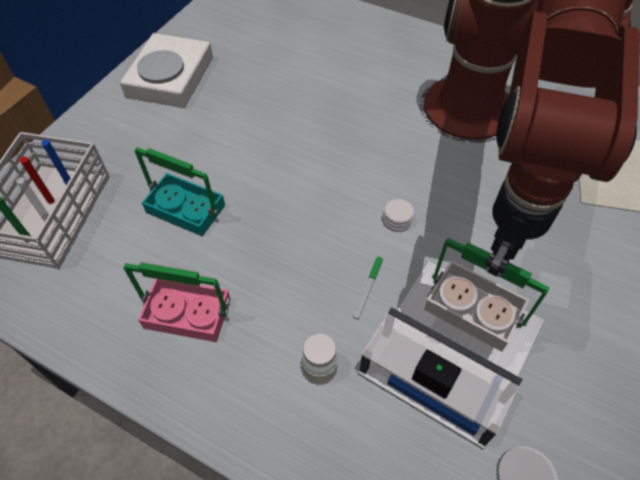

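View pics/top12.png

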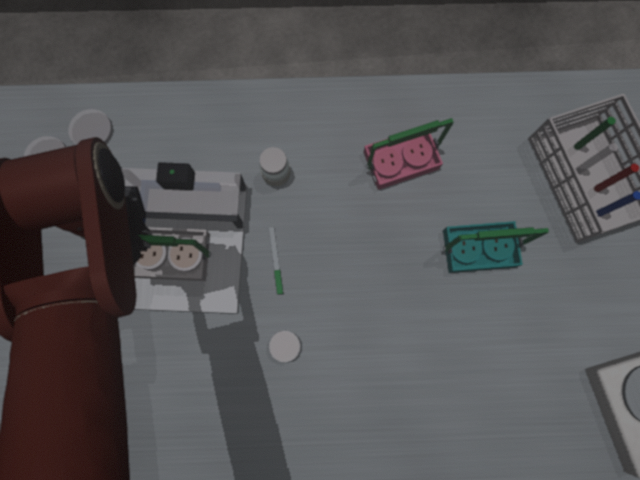

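Run:
```python
from h import *
w=grab_frame("wrist")
a=onz(w,(222,102),.012);b=onz(w,(235,312),.012);print(a,b,'yaw front edge',np.arctan2(b[0]-a[0],-(b[1]-a[1])) )
f=onz(w,(367,134),.036);print('fence front inner corner',f)
# predicted with station est
c,s=np.cos(-.075),np.sin(-.075)
S=lambda x,y:np.array([.601+c*x-s*y,.2027+s*x+c*y])
print(S(-.135,.103),S(.012,.07))
cv2.imwrite('pics/w12c.png',cv2.resize(w['color'][70:320,205:500],None,fx=2.6,fy=2.4)[...,::-1])
```

```text
[0.47732937 0.31337205 0.012     ] [0.45822149 0.08239929 0.012     ] yaw front edge -0.08253993089669873
fence front inner corner [0.61745228 0.27119653 0.036     ]
[0.47409727 0.31552596] [0.61821135 0.27160406]
```

View pics/w12c.png

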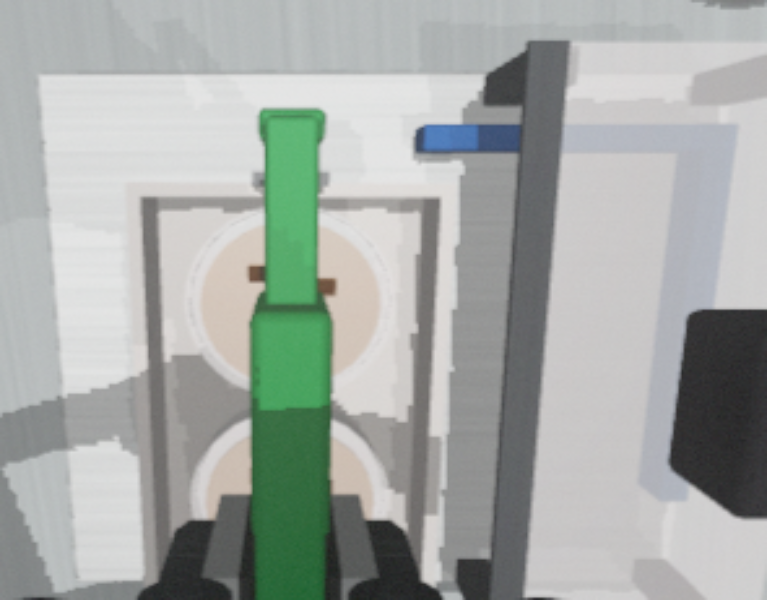

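Emit:
play_rows --steps '[[-1,[0,0,-0.02],[0,0,0]],[-1,[0,0,-0.03],[0,0,0]],[-1,[0,0,-0.025],[0,0,0]],[-1,[0,0,-0.012],[0,0,0]],[-1,[0,0,-0.005],[0,0,0]],[-1,[0,0,0],[0,0,0]]]'

```text
clock: 14.75
eef_pos: [0.5634, 0.1972, 0.1196]
eef_rot: [-3.14, -0.001, 1.497]
ft_force: [0.4, 0.5, -7.6]
opening: 0.0109
```

Emit:
play_rows --steps '[[-1,[0,0,-0.004],[0,0,0]],[-1,[0,0,-0.003],[0,0,0]],[-1,[0,0,0],[0,0,0]]]'

```text
clock: 15.12
eef_pos: [0.563, 0.1972, 0.1139]
eef_rot: [-3.14, -0.0, 1.497]
ft_force: [-0.2, -0.6, -7.1]
opening: 0.0107
```

Emit:
play_rows --steps '[[-1,[0,0,-0.003],[0,0,0]],[-1,[0,0,-0.001],[0,0,0]],[-1,[0,0,0],[0,0,0]]]'

```text
clock: 15.5
eef_pos: [0.5631, 0.1972, 0.111]
eef_rot: [-3.14, -0.0, 1.497]
ft_force: [-0.0, -0.2, -6.0]
opening: 0.0104
```

Emit:
play_rows --steps '[[-1,[0,0,-0.0013],[0,0,0]],[-1,[0,0,0],[0,0,0]]]'

```text
clock: 15.75
eef_pos: [0.5634, 0.1973, 0.111]
eef_rot: [-3.141, -0.001, 1.497]
ft_force: [-2.5, -1.2, -0.8]
opening: 0.0107
```

Run:
```python
from h import *
s=state(); print(s['eef_pos'],s['ft_force'],s['ft_torque'])
for n in ("scene","wrist"):
    f=grab_frame(n); save(f,n+'13')
    if n=="scene": cv2.imwrite('pics/s13.png',cv2.resize(f['color'][210:360,390:570],(720,600))[...,::-1])
```

```text
[0.56341633 0.19727021 0.11097894] [-2.52730088 -1.23538457 -0.82374678] [-0.07384819  0.37260082  0.00794196]
```

View pics/s13.png

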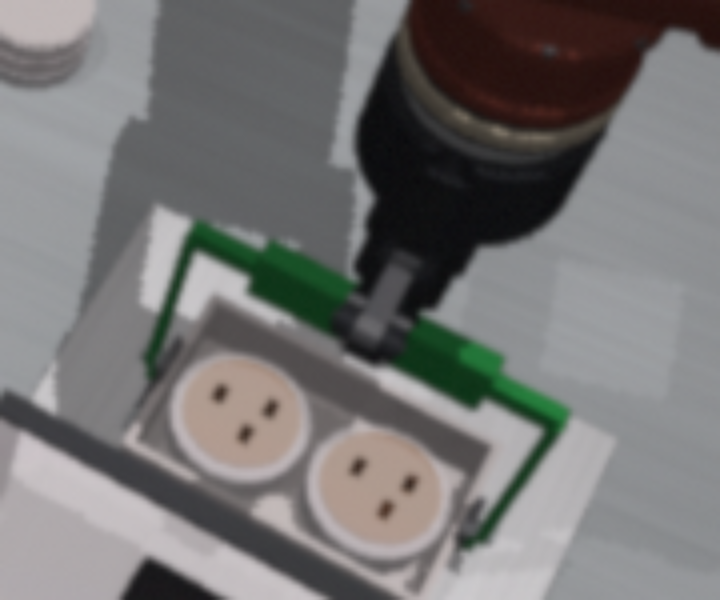

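View pics/wrist13.png

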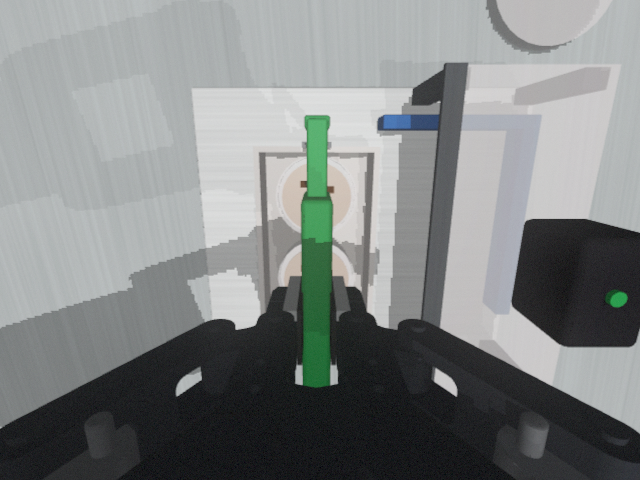

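Tray is on the deck, square, and its weight is off the gripper. Releasing.

Emit:
play_rows --steps '[[-0.6,[0,0,0],[0,0,0]],[0,[0,0,0],[0,0,0]],[0.4,[0,0,0],[0,0,0]],[0.4,[0,0,0],[0,0,0]],[0.4,[0,0,0],[0,0,0]]]'

```text
clock: 16.48
eef_pos: [0.5632, 0.1972, 0.1101]
eef_rot: [-3.14, -0.0, 1.497]
ft_force: [1.0, -0.2, 0.0]
opening: 0.0597
```

Run:
```python
from h import *
s=state(); print(s['eef_pos'],s['ft_force'],s['opening'])
f=grab_frame("wrist"); save(f,'wrist14')
f=grab_frame("scene"); cv2.imwrite('pics/s14.png',cv2.resize(f['color'][210:360,390:570],(720,600))[...,::-1])
```

```text
[0.56317581 0.19717962 0.11006545] [ 1.00467431 -0.18184783  0.03118315] 0.05974602732713874
```

View pics/s14.png

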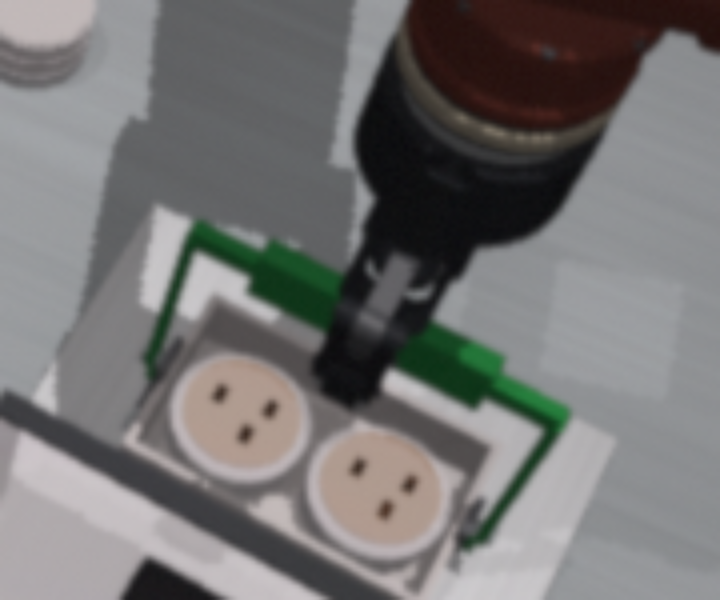

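View pics/wrist14.png

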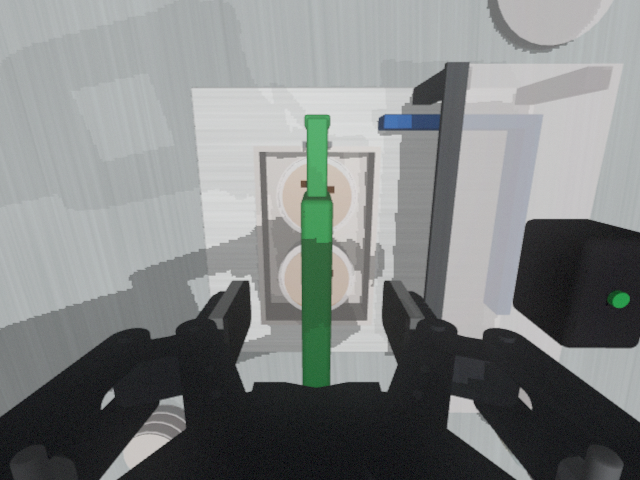

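Emit:
play_rows --steps '[[0.4,[-0.016,0.0012,0],[0,0,0]],[0.4,[-0.016,0.0012,0],[0,0,0]],[0.4,[-0.0195,0.0015,-0.0017],[0,0,0]],[0.4,[-0.0195,0.0015,-0.0017],[0,0,0]],[0.4,[-0.018,0.0014,-0.0074],[0,0,0]],[0.4,[-0.018,0.0014,-0.0074],[0,0,0]],[0.4,[0,0,0],[0,0,0]]]'

```text
clock: 17.45
eef_pos: [0.4811, 0.2033, 0.0952]
eef_rot: [-3.138, 0.0, 1.497]
ft_force: [0.5, -0.3, 0.2]
opening: 0.0594
```

Run:
```python
from h import *
s=state(); print(s['eef_pos'],s['ft_force'],s['opening'])
f=grab_frame("wrist"); save(f,'wrist15')
f=grab_frame("scene"); cv2.imwrite('pics/s15.png',cv2.resize(f['color'][210:360,390:570],(720,600))[...,::-1])
```

```text
[0.48108197 0.20326863 0.09521718] [ 0.47181802 -0.31623928  0.18175106] 0.059416948325459684
```

View pics/s15.png

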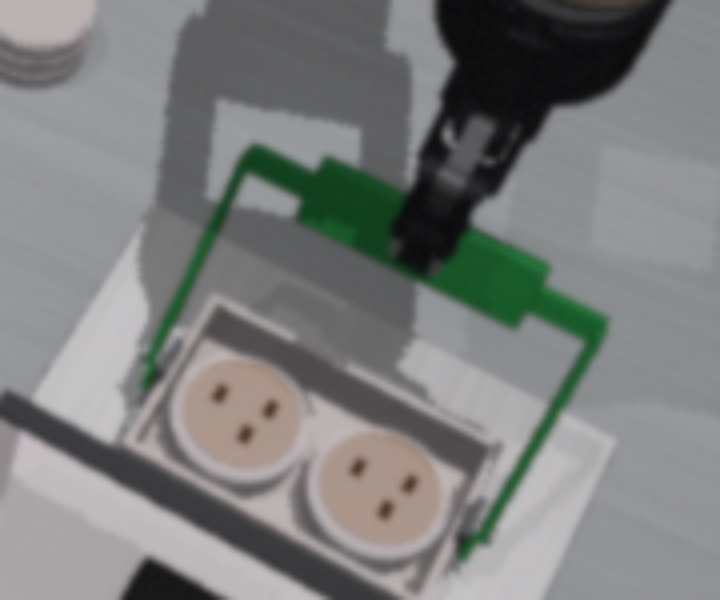

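View pics/wrist15.png

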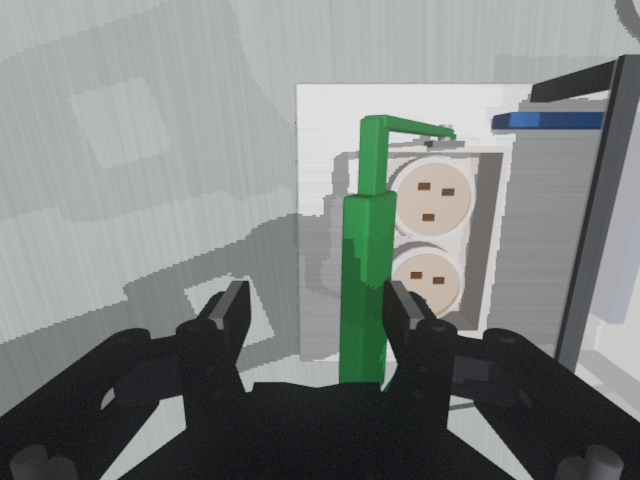

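Going well: the tray hasn't moved and the handle is at about 0.6 rad. Continuing the arc.

Emit:
play_rows --steps '[[0.4,[-0.015,0.0011,-0.0125],[0,0,0]],[0.4,[-0.015,0.0011,-0.0125],[0,0,0]],[0.4,[-0.0108,0.0008,-0.0163],[0,0,0]],[0.4,[-0.0108,0.0008,-0.0163],[0,0,0]],[0.4,[-0.005,0.0004,-0.012],[0,0,0]],[0.4,[0,0,0],[0,0,0]]]'

```text
clock: 18.3
eef_pos: [0.4393, 0.2062, 0.043]
eef_rot: [-3.138, 0.0, 1.497]
ft_force: [-0.1, 1.0, -0.1]
opening: 0.0601
```

Run:
```python
from h import *
s=state(); print(s['eef_pos'],s['ft_force'],s['opening'])
f=grab_frame("wrist"); save(f,'wrist16')
f=grab_frame("scene"); cv2.imwrite('pics/s16.png',cv2.resize(f['color'][190:340,390:570],(720,600))[...,::-1])
```

```text
[0.43932464 0.20623475 0.04295272] [-0.13252957  0.97174547 -0.13224108] 0.0601005180781865
```

View pics/s16.png

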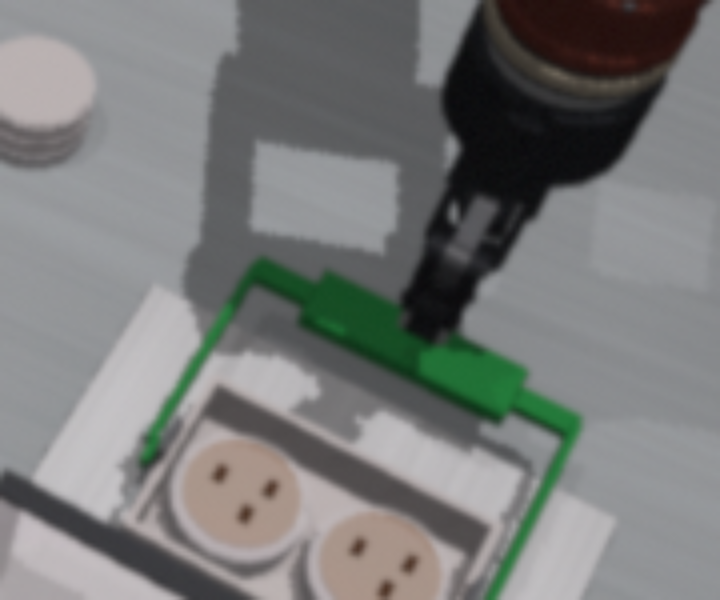

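View pics/wrist16.png

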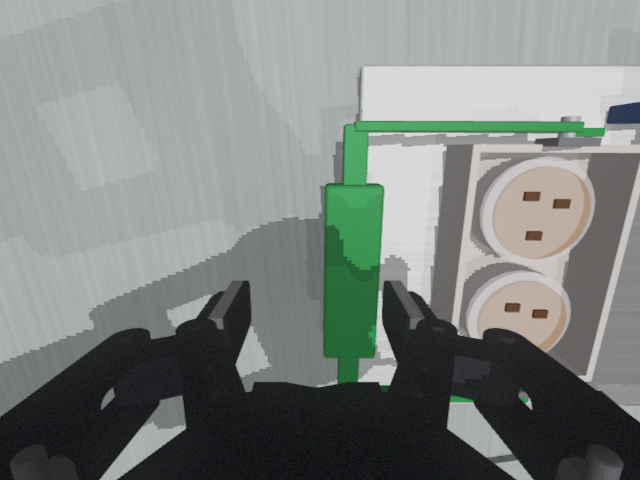

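Emit:
play_rows --steps '[[0.4,[0,0,0.04],[0,0,0]],[0.4,[0,0,0.06],[0,0,0]],[0.4,[0,0,0.06],[0,0,0]],[0.4,[0,0,0],[0,0,0]]]'

```text
clock: 18.9
eef_pos: [0.444, 0.2074, 0.1702]
eef_rot: [3.133, -0.004, 1.496]
ft_force: [0.0, -0.6, 0.5]
opening: 0.0597
```

Run:
```python
from h import *
s=state(); print(s['eef_pos'],s['ft_force'],s['opening'])
for n in ("wrist","scene","top"):
    f=grab_frame(n)
    if n!="top": save(f,n+'17')
    for o,z in (("handle_grip",.05),("tray_mid",.03)):
        for d in place_of(f,o): print(n,o,np.round(d['point']),round(d['conf'],2),np.round(onz(f,d['point'][::-1],z),4))
    if n=="scene": cv2.imwrite('pics/s17.png',cv2.resize(f['color'][190:340,390:570],(720,600))[...,::-1])
```

```text
[0.4440432  0.2074406  0.17018479] [ 0.00586183 -0.62613514  0.45863256] 0.059661819598269654
wrist handle_grip [225. 331.] 0.9 [0.4587 0.2036 0.05  ]
wrist tray_mid [224. 433.] 0.85 [0.5607 0.1925 0.03  ]
scene handle_grip [271. 171.] 0.87 [ 0.7304 -0.3193  0.05  ]
scene handle_grip [276. 491.] 0.62 [0.4591 0.2029 0.05  ]
scene handle_grip [165. 171.] 0.58 [ 0.521  -0.4779  0.05  ]
scene tray_mid [309. 184.] 0.89 [ 0.7768 -0.2613  0.03  ]
scene tray_mid [326. 468.] 0.78 [0.5634 0.2001 0.03  ]
scene tray_mid [201. 186.] 0.58 [ 0.5724 -0.4053  0.03  ]
top handle_grip [136. 412.] 0.96 [ 0.8029 -0.2856  0.05  ]
top handle_grip [234. 502.] 0.9 [ 0.5905 -0.4497  0.05  ]
top handle_grip [317. 170.] 0.67 [0.4497 0.2007 0.05  ]
top tray_mid [248. 482.] 0.83 [ 0.5684 -0.415   0.03  ]
top tray_mid [157. 401.] 0.71 [ 0.7663 -0.2653  0.03  ]
top tray_mid [260. 176.] 0.61 [0.5623 0.198  0.03  ]
top tray_mid [171. 277.] 0.56 [ 0.7445 -0.0043  0.03  ]
top tray_mid [316. 168.] 0.39 [0.4539 0.2116 0.03  ]
```

View pics/s17.png

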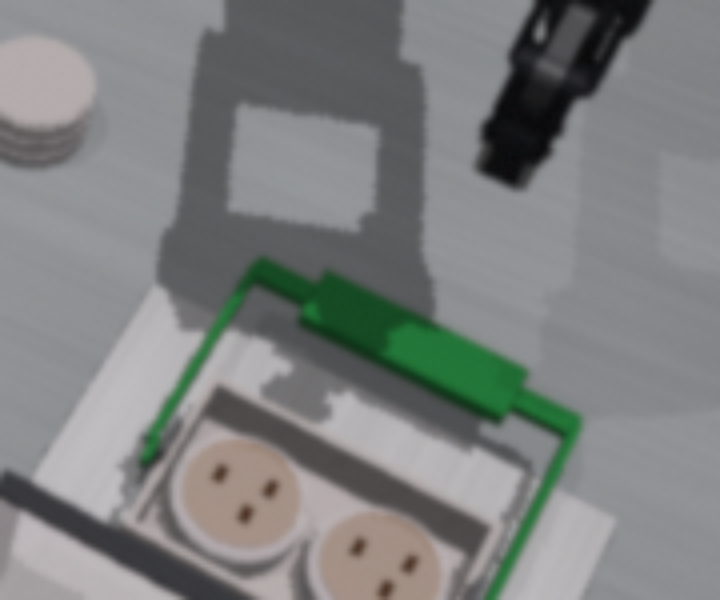

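View pics/wrist17.png

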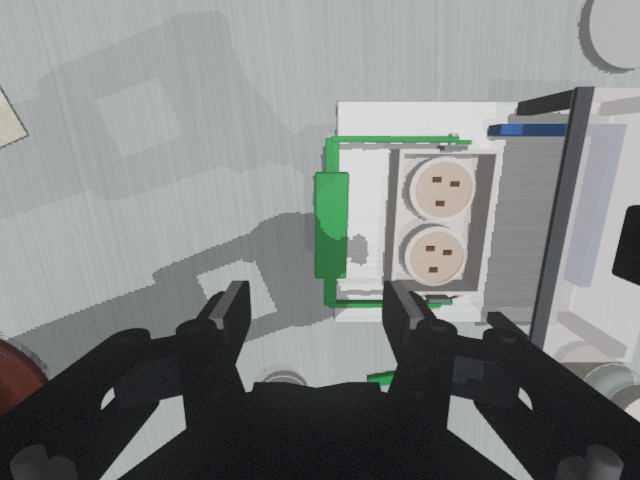

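Emit:
play_rows --steps '[[0.4,[0.02,-0.0055,0],[0,0,0]],[0.4,[0,0,-0.05],[0,0,0]],[0.4,[0,0,-0.05],[0,0,0]],[0.4,[0,0,-0.05],[0,0,0]],[0.4,[0,0,-0.03],[0,0,0]],[0.4,[0,0,0],[0,0,0]]]'

```text
clock: 20.1
eef_pos: [0.4541, 0.2015, 0.0268]
eef_rot: [-3.135, 0.001, 1.496]
ft_force: [-0.4, 0.3, 0.5]
opening: 0.0597
```

Run:
```python
from h import *
s=state(); print(s['eef_pos'],s['eef_rot'],s['ft_force'],s['opening'])
f=grab_frame("wrist"); save(f,'wrist18')
f=grab_frame("scene"); cv2.imwrite('pics/s18.png',cv2.resize(f['color'][190:340,390:570],(720,600))[...,::-1])
```

```text
[0.45409152 0.20148943 0.02684069] [-3.13525184e+00  1.41279535e-03  1.49621280e+00] [-0.42569843  0.31555918  0.45807628] 0.059731259600964044
```

View pics/s18.png

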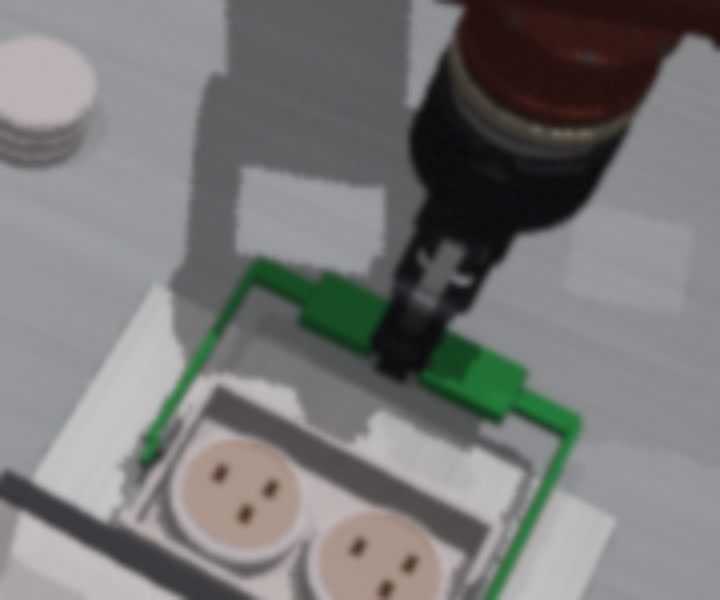

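View pics/wrist18.png

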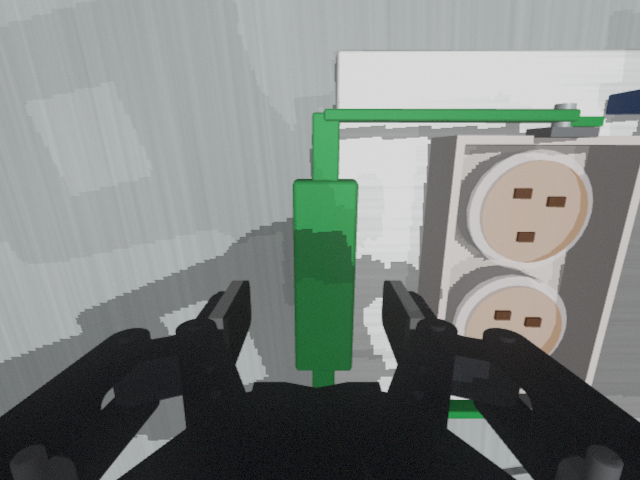

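Emit:
play_rows --steps '[[0.4,[0.006,0.001,-0.012],[0,0,0]],[0.4,[0,0,-0.012],[0,0,0]],[0.4,[0,0,0],[0,0,0]]]'

```text
clock: 20.58
eef_pos: [0.4592, 0.2029, 0.0103]
eef_rot: [-3.138, 0.0, 1.497]
ft_force: [1.0, 0.5, 0.2]
opening: 0.0596
```

Run:
```python
from h import *
s=state(); print(s['eef_pos'],s['eef_rot'],s['ft_force'],s['opening'])
f=grab_frame("wrist"); save(f,'wrist19')
f=grab_frame("scene"); cv2.imwrite('pics/s19.png',cv2.resize(f['color'][190:340,390:570],(720,600))[...,::-1])
```

```text
[0.45918787 0.20290629 0.01027344] [-3.13814613e+00  1.72464977e-04  1.49660961e+00] [1.0111642  0.46616689 0.19303085] 0.05964153984411826
```

View pics/s19.png

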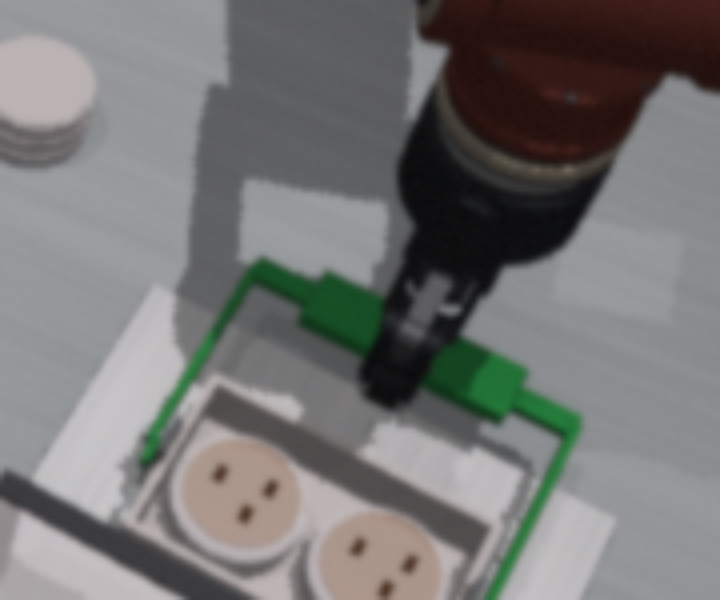

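View pics/wrist19.png

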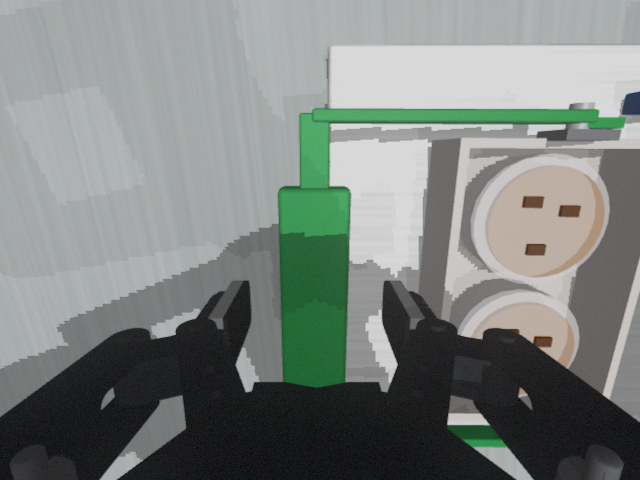

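Emit:
play_rows --steps '[[0.4,[0,0,-0.006],[0,0,0]],[0.4,[0,0,-0.006],[0,0,0]],[-0.1,[0,0,0],[0,0,0]],[-0.1,[0,0,0],[0,0,0]],[-0.1,[0,0,0],[0,0,0]]]'

```text
clock: 21.3
eef_pos: [0.4601, 0.2031, 0.0024]
eef_rot: [-3.14, -0.001, 1.497]
ft_force: [0.1, -0.1, 0.2]
opening: 0.0382
```

Run:
```python
from h import *
s=state(); print(s['eef_pos'],s['eef_rot'],s['ft_force'],s['opening'])
f=grab_frame("wrist"); save(f,'wrist20')
f=grab_frame("scene"); cv2.imwrite('pics/s20.png',cv2.resize(f['color'][190:340,390:570],(720,600))[...,::-1])
```

```text
[0.46005747 0.20314047 0.00235653] [-3.14015127e+00 -5.23843589e-04  1.49661068e+00] [ 0.14288279 -0.07069604  0.15198868] 0.038223777844690415
```

View pics/s20.png

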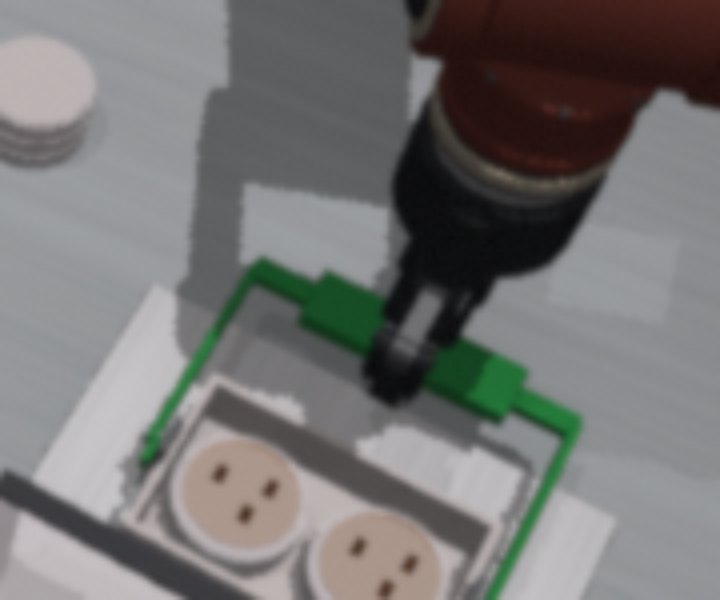

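View pics/wrist20.png

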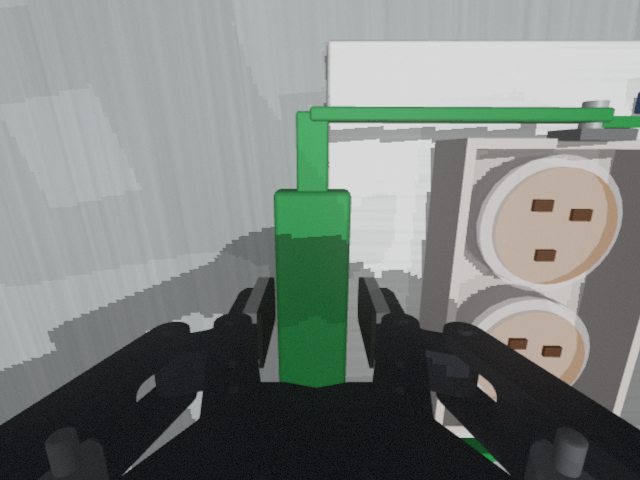

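Emit:
play_rows --steps '[[-1,[-0.001,0,0],[0,0,0]],[-1,[0,0,0],[0,0,0]],[-1,[0,0,0],[0,0,0]],[-1,[0,0,0],[0,0,0]]]'

```text
clock: 21.9
eef_pos: [0.4594, 0.2031, 0.0025]
eef_rot: [-3.14, -0.001, 1.497]
ft_force: [-0.4, 0.1, 3.2]
opening: 0.0288
```

Run:
```python
from h import *
s=state(); print(s['eef_pos'],s['eef_rot'],s['ft_force'],s['ft_torque'],s['opening'])
f=grab_frame("wrist"); save(f,'wrist21')
f=grab_frame("scene"); cv2.imwrite('pics/s21.png',cv2.resize(f['color'][190:340,390:570],(720,600))[...,::-1])
```

```text
[0.45942252 0.20313014 0.00251896] [-3.14031081e+00 -5.18340960e-04  1.49652632e+00] [-0.40750081  0.06402634  3.18550852] [-0.1436121   0.13707815 -0.10740123] 0.028750957131351403
```

View pics/s21.png

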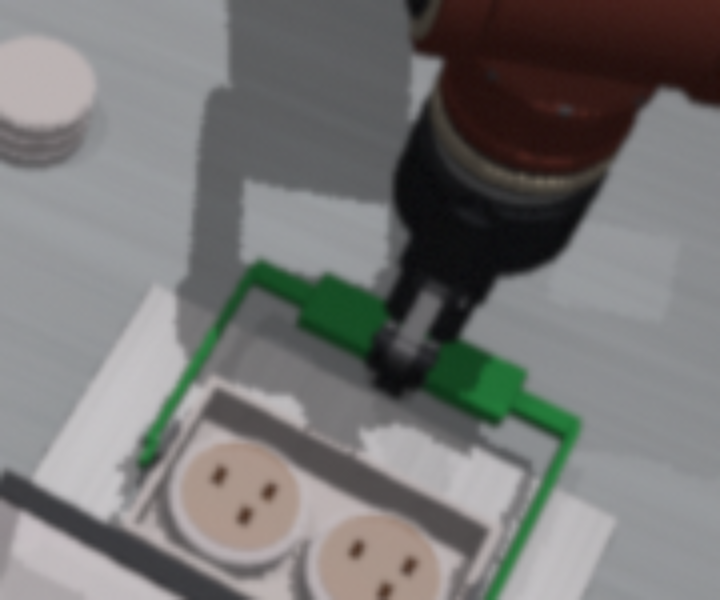

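View pics/wrist21.png

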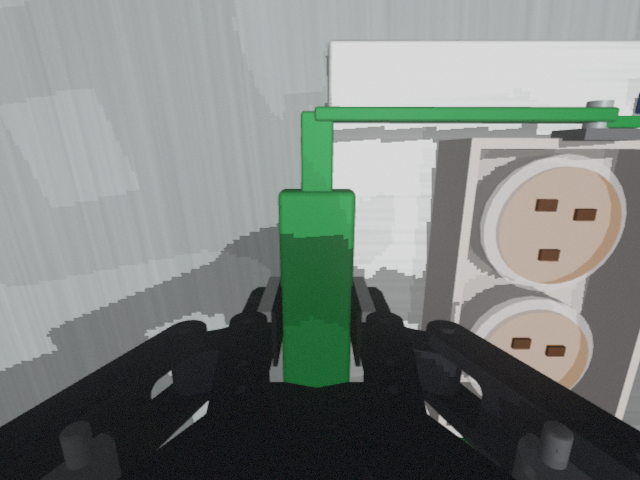

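Emit:
play_rows --steps '[[-1,[0,0,0.001],[0,0,0]],[-1,[0.006,-0.0005,0],[0,0,0]],[-1,[0.013,-0.001,0],[0,0,0]],[-1,[0.016,-0.0012,0],[0,0,0]],[-1,[0.016,-0.0012,0],[0,0,0]],[-1,[0.016,-0.0012,0],[0,0,0]],[-1,[0,0,0],[0,0,0]]]'

```text
clock: 22.88
eef_pos: [0.511, 0.1989, 0.0026]
eef_rot: [3.141, -0.0, 1.496]
ft_force: [2.1, -0.1, -1.5]
opening: 0.0285
```

Run:
```python
from h import *
s=state(); print(s['eef_pos'],s['eef_rot'],s['ft_force'],s['ft_torque'],s['opening'])
f=grab_frame("wrist"); save(f,'wrist22')
f=grab_frame("scene"); cv2.imwrite('pics/s22.png',cv2.resize(f['color'][230:450,345:565],(600,600))[...,::-1])
```

```text
[0.51100171 0.19891269 0.00262712] [ 3.14148028e+00 -3.98674663e-04  1.49595293e+00] [ 2.13513221 -0.08538076 -1.52816697] [-0.05337725 -0.17378729  0.03037127] 0.02854233479871631
```

View pics/s22.png

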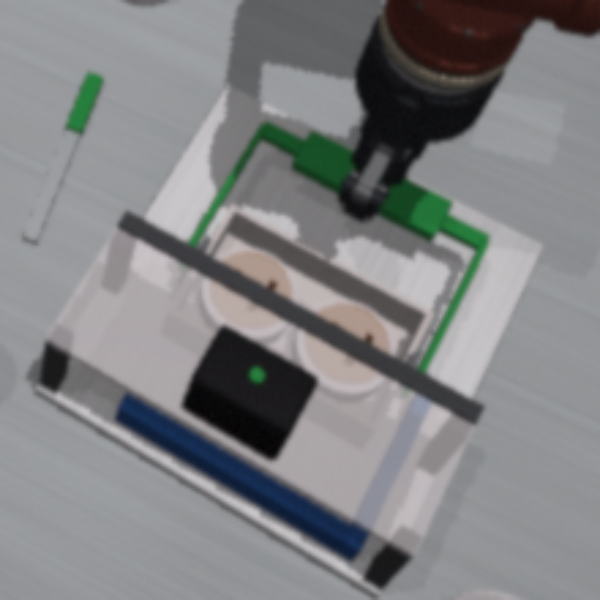

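View pics/wrist22.png

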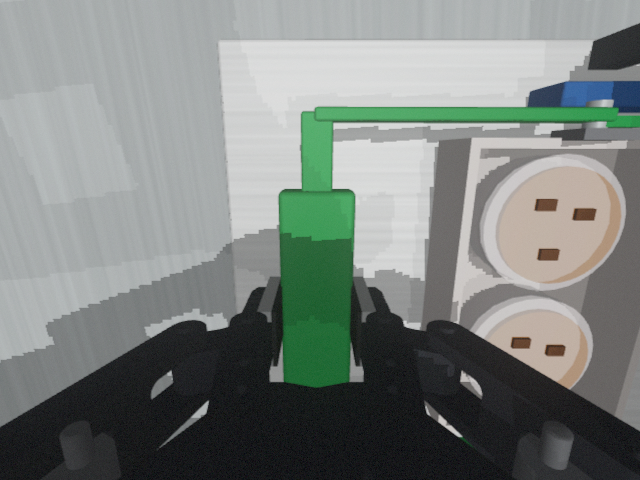

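Emit:
play_rows --steps '[[-1,[0.012,-0.0009,0],[0,0,0]],[-1,[0.016,-0.0012,0],[0,0,0]],[-1,[0.016,-0.0012,0],[0,0,0]],[-1,[0.012,-0.0009,0],[0,0,0]],[-1,[0,0,0],[0,0,0]]]'

```text
clock: 23.6
eef_pos: [0.5527, 0.1959, 0.0028]
eef_rot: [-3.141, -0.0, 1.496]
ft_force: [0.9, -0.3, -3.5]
opening: 0.029
```

Emit:
play_rows --steps '[[-1,[0.003,-0.0002,0],[0,0,0]],[-1,[0.003,-0.0002,0],[0,0,0]],[-1,[0,0,0],[0,0,0]]]'

```text
clock: 23.98
eef_pos: [0.5558, 0.1958, 0.0028]
eef_rot: [-3.14, -0.0, 1.497]
ft_force: [-1.1, 0.2, -3.4]
opening: 0.0285
```

Emit:
play_rows --steps '[[-1,[0,0,-0.001],[0,0,0]],[-1,[0,0,0],[0,0,0]]]'

```text
clock: 24.22
eef_pos: [0.5559, 0.1959, 0.0026]
eef_rot: [-3.14, -0.0, 1.497]
ft_force: [-3.7, -0.0, 1.2]
opening: 0.0285
```

Emit:
play_rows --steps '[[-1,[0,0,-0.001],[0,0,0]],[-1,[0,0,0],[0,0,0]]]'

```text
clock: 24.48
eef_pos: [0.5562, 0.196, 0.0025]
eef_rot: [-3.14, -0.001, 1.497]
ft_force: [-4.9, -1.7, 5.5]
opening: 0.0286
```

Emit:
play_rows --steps '[[-1,[0.003,-0.0002,0.001],[0,0,0]],[-1,[0.003,-0.0002,0],[0,0,0]],[-1,[0,0,0],[0,0,0]]]'

```text
clock: 24.85
eef_pos: [0.561, 0.1957, 0.0025]
eef_rot: [-3.141, -0.001, 1.497]
ft_force: [-3.3, 0.1, 2.7]
opening: 0.0288
```

Emit:
play_rows --steps '[[-1,[0.003,-0.0002,0],[0,0,0]],[-1,[0,0,0],[0,0,0]]]'

```text
clock: 25.1
eef_pos: [0.5632, 0.1955, 0.0025]
eef_rot: [-3.141, -0.001, 1.497]
ft_force: [-4.1, 0.8, 4.9]
opening: 0.0284
```

Run:
```python
from h import *
s=state(); print(s['eef_pos'],s['eef_rot'],s['ft_force'],s['ft_torque'],s['opening'])
f=grab_frame("wrist"); save(f,'wrist23')
f=grab_frame("scene"); cv2.imwrite('pics/s23.png',cv2.resize(f['color'][230:450,345:565],(600,600),interpolation=cv2.INTER_CUBIC)[...,::-1])
```

```text
[0.56316335 0.19547795 0.00249408] [-3.14065263e+00 -7.23705705e-04  1.49662147e+00] [-4.06509843  0.75181159  4.87857907] [0.07171725 0.56327425 0.07144887] 0.028360256707283205
```

View pics/s23.png

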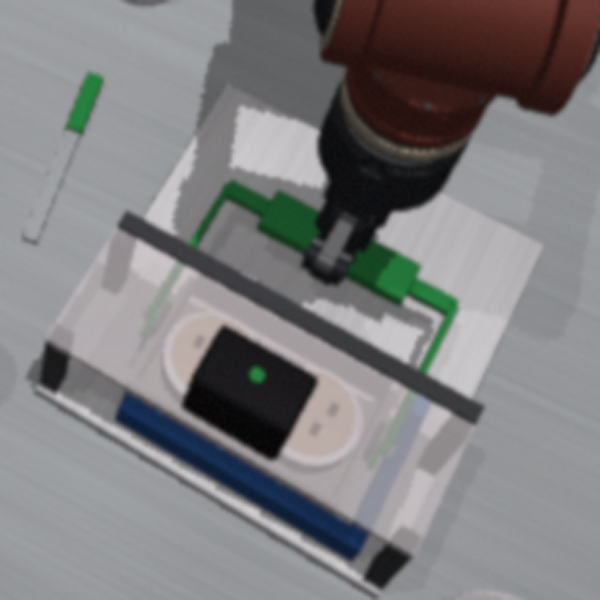

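View pics/wrist23.png

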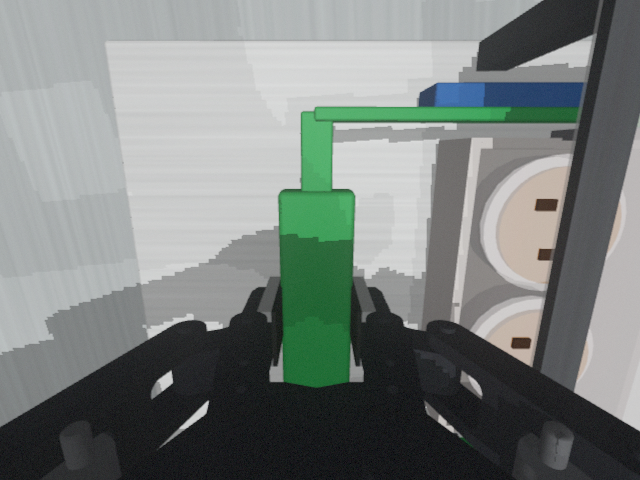

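Emit:
play_rows --steps '[[-1,[0.002,-0.0001,0.0006],[0,0,0]],[-1,[0,0,0],[0,0,0]]]'

```text
clock: 25.45
eef_pos: [0.5642, 0.1953, 0.0025]
eef_rot: [-3.14, -0.0, 1.497]
ft_force: [-3.7, 1.6, 4.3]
opening: 0.0287
```

Emit:
play_rows --steps '[[-1,[0.002,-0.0002,0],[0,0,0]],[-1,[0,0,0],[0,0,0]]]'

```text
clock: 25.7
eef_pos: [0.5645, 0.1952, 0.0025]
eef_rot: [-3.137, -0.0, 1.497]
ft_force: [-7.7, -0.3, 6.8]
opening: 0.0287
```

Emit:
play_rows --steps '[[-1,[0.002,-0.0001,0],[0,0,0]],[-1,[0,0,0],[0,0,0]]]'

```text
clock: 25.95
eef_pos: [0.5645, 0.1951, 0.0025]
eef_rot: [-3.133, 0.001, 1.497]
ft_force: [-12.7, 0.1, 11.1]
opening: 0.0283
```

Emit:
play_rows --steps '[[-1,[-0.003,0.0002,0.0005],[0,0,0]],[-1,[0.0003,0.004,0],[0,0,0]],[-1,[0.0003,0.003,0],[0,0,0]],[-1,[0,0,0],[0,0,0]]]'

```text
clock: 26.45
eef_pos: [0.5642, 0.1984, 0.0025]
eef_rot: [-3.137, 0.004, 1.495]
ft_force: [-7.4, -7.2, 6.5]
opening: 0.0285
```

Run:
```python
from h import *
s=state(); print(s['eef_pos'],s['eef_rot'],s['ft_force'],s['ft_torque'],s['opening'])
f=grab_frame("wrist"); save(f,'wrist24')
```

```text
[0.56424405 0.19841992 0.00251345] [-3.13676279  0.00367676  1.49518306] [-7.39386315 -7.16387097  6.50726162] [-1.04004212  0.9095155  -0.46223698] 0.028517491570965916
```

View pics/wrist24.png

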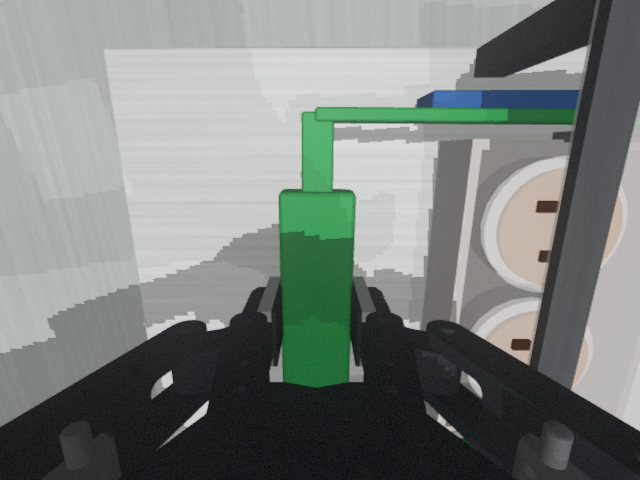

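Emit:
play_rows --steps '[[-1,[-0.003,0.0002,0.0012],[0,0,0]],[-1,[0.0002,0.002,0],[0,0,0]],[-1,[0,0,0],[0,0,0]]]'

```text
clock: 26.88
eef_pos: [0.5629, 0.2021, 0.0031]
eef_rot: [-3.139, -0.0, 1.497]
ft_force: [-0.5, -1.6, -4.1]
opening: 0.0288
```

Emit:
play_rows --steps '[[-1,[0.0002,0.003,0],[0,0,0]],[-1,[0,0,0],[0,0,0]]]'

```text
clock: 27.12
eef_pos: [0.5629, 0.2047, 0.0033]
eef_rot: [-3.139, -0.001, 1.497]
ft_force: [-0.3, 1.0, -5.4]
opening: 0.0285
```

Emit:
play_rows --steps '[[-1,[0,0.001,-0.0008],[0,0,0]],[-1,[0,0,0],[0,0,0]]]'

```text
clock: 27.38
eef_pos: [0.5632, 0.2052, 0.0032]
eef_rot: [-3.139, -0.0, 1.497]
ft_force: [-0.9, -0.3, -4.0]
opening: 0.0286
```

Emit:
play_rows --steps '[[-1,[0.0001,0.0015,0],[0,0,0]],[-1,[0,0,0],[0,0,0]]]'

```text
clock: 27.62
eef_pos: [0.5634, 0.2064, 0.0032]
eef_rot: [-3.14, -0.001, 1.497]
ft_force: [0.1, -0.1, -4.4]
opening: 0.0284
```

Emit:
play_rows --steps '[[-1,[0.0001,0.0015,0],[0,0,0]],[-1,[0,0,0],[0,0,0]]]'

```text
clock: 27.88
eef_pos: [0.5635, 0.2075, 0.0032]
eef_rot: [-3.14, -0.001, 1.497]
ft_force: [-0.0, -0.8, -5.5]
opening: 0.0286
```

Run:
```python
from h import *
s=state(); print(s['eef_pos'],s['eef_rot'],s['ft_force'],s['ft_torque'],s['opening'])
f=grab_frame("wrist"); save(f,'wrist25')
```

```text
[0.56350492 0.20749548 0.00324661] [-3.13974456e+00 -5.29428422e-04  1.49672239e+00] [-0.00997909 -0.76933123 -5.45326133] [-0.01517915  0.46649476 -0.06406179] 0.028580170820287614
```

View pics/wrist25.png

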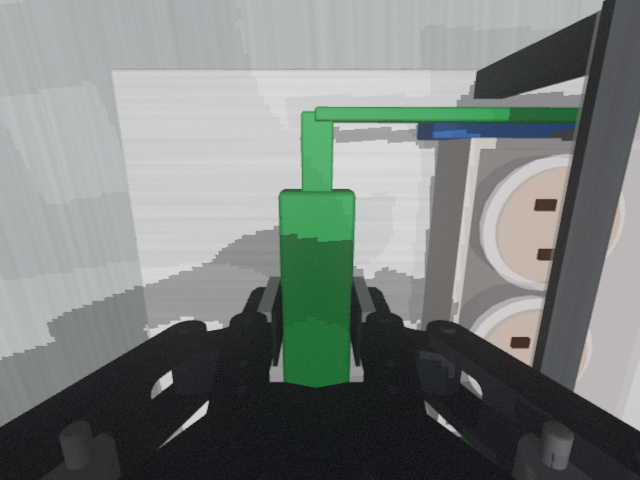

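Emit:
play_rows --steps '[[-1,[0,0.0012,-0.0012],[0,0,0]],[-1,[0,0,0],[0,0,0]]]'

```text
clock: 28.18
eef_pos: [0.5636, 0.2077, 0.0027]
eef_rot: [-3.14, 0.001, 1.497]
ft_force: [-2.5, -3.9, -2.0]
opening: 0.0288
```

Emit:
play_rows --steps '[[-1,[0,0.0012,0],[0,0,0]],[-1,[0,0,0],[0,0,0]]]'

```text
clock: 28.42
eef_pos: [0.5635, 0.2078, 0.0026]
eef_rot: [-3.14, 0.002, 1.497]
ft_force: [-2.3, -6.7, -0.6]
opening: 0.0287
```

Emit:
play_rows --steps '[[-1,[0,0.0012,0],[0,0,0]],[-1,[0,0,0],[0,0,0]]]'

```text
clock: 28.68
eef_pos: [0.5634, 0.2079, 0.0027]
eef_rot: [-3.139, 0.004, 1.496]
ft_force: [-2.9, -10.1, -0.0]
opening: 0.0288
```

Emit:
play_rows --steps '[[-1,[0.0017,-0.0012,0],[0,0,0]],[-1,[0.002,0,0],[0,0,0]],[-1,[0,0,0],[0,0,0]]]'

```text
clock: 29.05
eef_pos: [0.565, 0.2076, 0.0026]
eef_rot: [-3.136, 0.003, 1.497]
ft_force: [-8.8, -7.4, 3.3]
opening: 0.0287
```

Emit:
play_rows --steps '[[-1,[0.003,0,0],[0,0,0]],[-1,[0,0,0],[0,0,0]]]'

```text
clock: 29.3
eef_pos: [0.5651, 0.2075, 0.0025]
eef_rot: [-3.131, 0.004, 1.497]
ft_force: [-15.6, -8.4, 9.8]
opening: 0.0283
```

Run:
```python
from h import *
s=state(); print(s['eef_pos'],s['eef_rot'],s['ft_force'],s['ft_torque'],s['opening'])
f=grab_frame("wrist"); save(f,'wrist26')
f=grab_frame("scene"); cv2.imwrite('pics/s26.png',cv2.resize(f['color'][230:450,345:565],(600,600),interpolation=cv2.INTER_CUBIC)[...,::-1])
```

```text
[0.56514938 0.20753343 0.00251884] [-3.13145049  0.00416641  1.49684183] [-15.56244274  -8.40317714   9.75490054] [-1.35133771  2.03789821 -0.25189728] 0.02833698055141384
```

View pics/s26.png

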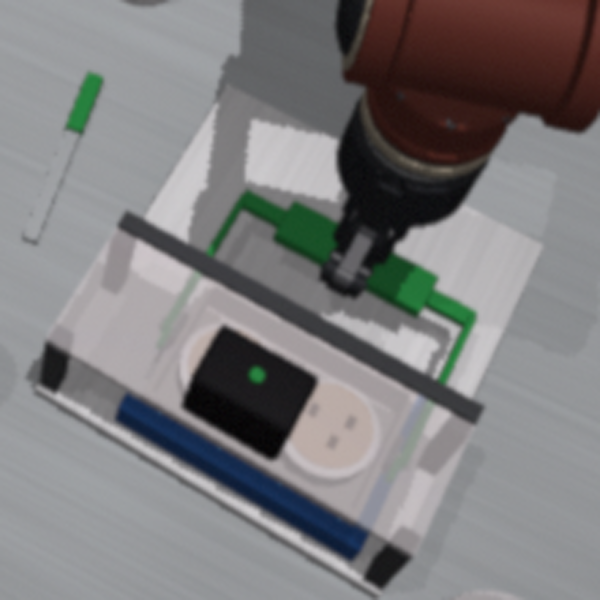

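View pics/wrist26.png

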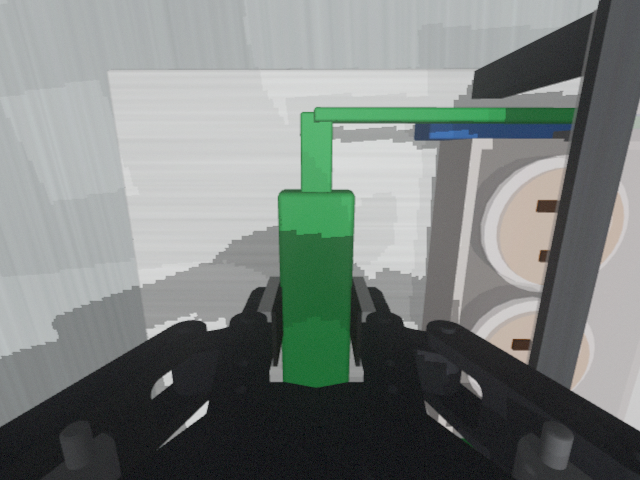

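Emit:
play_rows --steps '[[-1,[-0.004,-0.0018,0],[0,0,0]],[-1,[0,0,0],[0,0,0]]]'

```text
clock: 29.65
eef_pos: [0.5654, 0.2076, 0.0027]
eef_rot: [-3.14, 0.0, 1.497]
ft_force: [-4.6, -3.3, -0.6]
opening: 0.0286
```

Emit:
play_rows --steps '[[-0.2,[0,0,0],[0,0,0]],[-0.15,[0,0,0],[0,0,0]],[-0.15,[0,0,0],[0,0,0]]]'

```text
clock: 30.02
eef_pos: [0.5666, 0.2083, 0.0032]
eef_rot: [3.141, -0.001, 1.497]
ft_force: [0.3, 0.7, 0.4]
opening: 0.0363
```

Emit:
play_rows --steps '[[-0.15,[0.006,-0.0004,0],[0,0,0]],[-0.15,[0.003,-0.0002,0],[0,0,0]],[-0.15,[0,0,0],[0,0,0]]]'

```text
clock: 30.4
eef_pos: [0.5684, 0.2076, 0.0022]
eef_rot: [-3.129, 0.001, 1.497]
ft_force: [-12.6, -0.4, 10.5]
opening: 0.0362
```

Emit:
play_rows --steps '[[-0.15,[-0.0075,0.0005,0],[0,0,0]],[-0.15,[0,0,0],[0,0,0]]]'

```text
clock: 30.65
eef_pos: [0.5669, 0.2078, 0.0024]
eef_rot: [-3.141, -0.001, 1.497]
ft_force: [0.7, -0.5, -0.1]
opening: 0.0364
```

Run:
```python
from h import *
s=state(); print(s['eef_pos'],s['eef_rot'],s['ft_force'],s['ft_torque'],s['opening'])
f=grab_frame("wrist"); save(f,'wrist27')
cv2.imwrite('pics/w27c.png',cv2.resize(f['color'][50:350,400:640],(600,750))[:600,:,::-1])
```

```text
[0.56687659 0.20782824 0.00242588] [-3.14055105e+00 -6.03096795e-04  1.49672090e+00] [ 0.72323105 -0.47220525 -0.0750722 ] [0.0269683  0.02453033 0.00574835] 0.03635228733537098
```

View pics/wrist27.png

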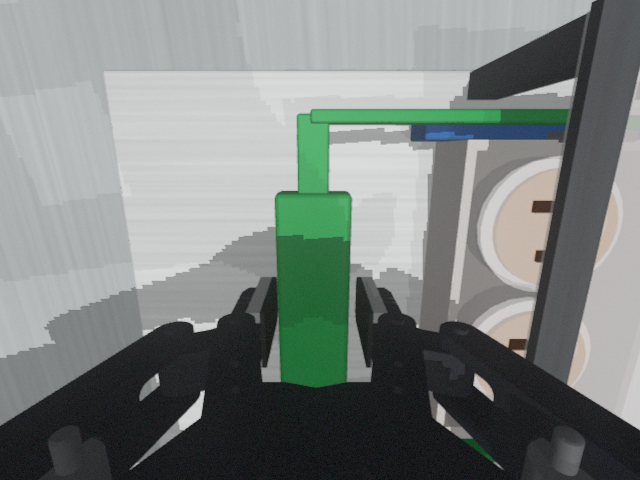

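View pics/w27c.png

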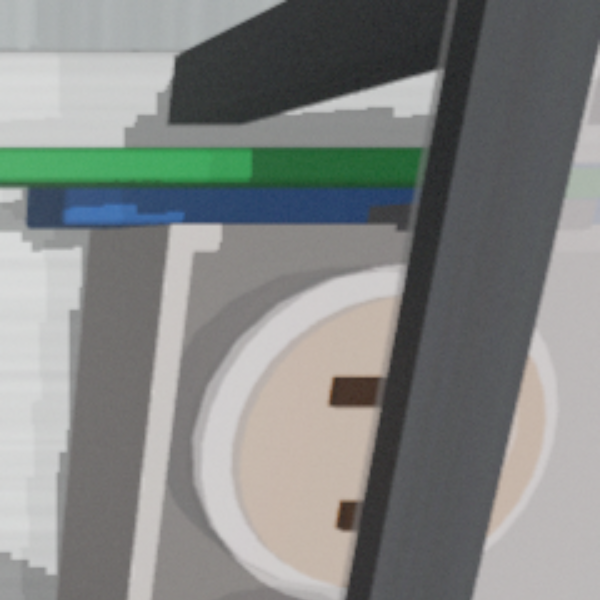

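Emit:
play_rows --steps '[[-0.05,[-0.0015,0,0],[0,0,0]],[-0.05,[0,0,0],[0,0,0]],[-0.05,[0,0,0.02],[0,0,0]],[-0.05,[0,0,0.05],[0,0,0]],[-0.05,[0,0,0.07],[0,0,0]],[-0.05,[0,0,0.07],[0,0,0]],[-0.05,[0,0,0.04],[0,0,0]],[-0.05,[0,0,0],[0,0,0]]]'

```text
clock: 31.7
eef_pos: [0.5679, 0.2083, 0.1951]
eef_rot: [3.135, -0.003, 1.497]
ft_force: [0.5, 0.8, -0.8]
opening: 0.0405
```

Run:
```python
from h import *
s=state(); print(s['eef_pos'],s['eef_rot'],s['ft_force'],s['opening'])
f=grab_frame("wrist"); save(f,'wrist28')
g=grab_frame("scene"); cv2.imwrite('pics/s28.png',cv2.resize(g['color'][230:450,345:565],(600,600),interpolation=cv2.INTER_CUBIC)[...,::-1])
for n,F in (("w",f),("s",g)):
  for o,z in (("handle_grip",.05),("tray_mid",.03),("home",.03)):
    for d in place_of(F,o): print(n,o,np.round(d['point']),round(d['conf'],2),np.round(onz(F,d['point'][::-1],z),4))
```

```text
[0.56791685 0.20829242 0.1951402 ] [ 3.13520026e+00 -2.91457307e-03  1.49667436e+00] [ 0.52779339  0.80563365 -0.80634449] 0.040466837570898626
w handle_grip [218. 312.] 0.59 [0.5653 0.2074 0.05  ]
s handle_grip [164. 172.] 0.96 [ 0.5166 -0.4779  0.05  ]
s handle_grip [325. 473.] 0.86 [0.5676 0.2067 0.05  ]
s handle_grip [273. 171.] 0.71 [ 0.734  -0.3156  0.05  ]
s tray_mid [308. 187.] 0.7 [ 0.7728 -0.2575  0.03  ]
s tray_mid [201. 185.] 0.57 [ 0.5734 -0.4076  0.03  ]
s tray_mid [352. 460.] 0.37 [0.6162 0.2051 0.03  ]
```

View pics/s28.png

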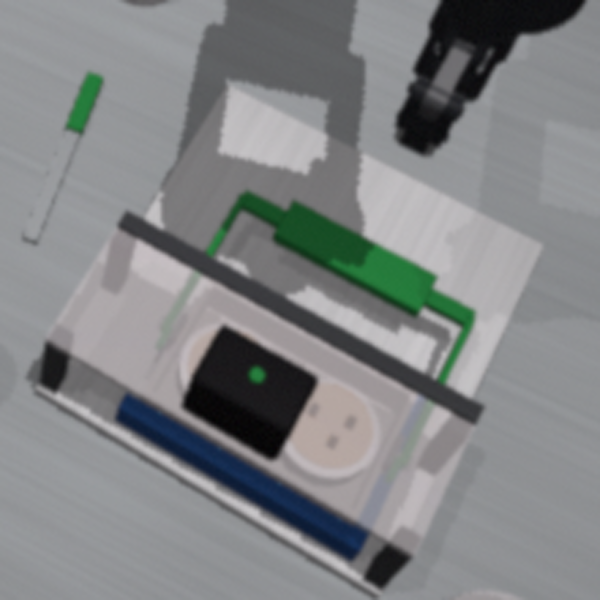

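View pics/wrist28.png

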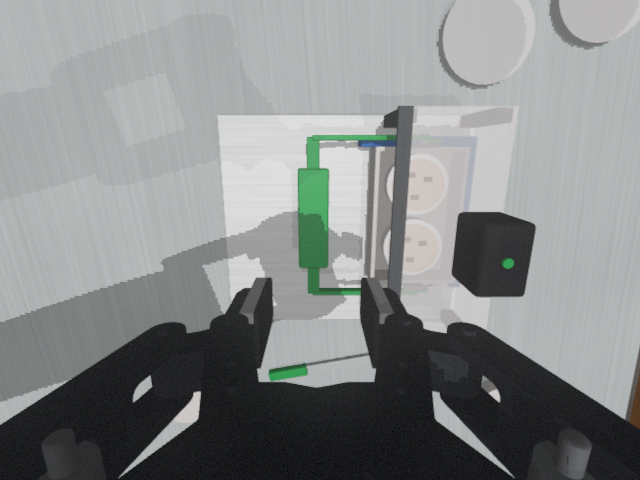

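Emit:
play_rows --steps '[[-0.05,[0.05,-0.03,0.015],[0,0,0]],[-0.05,[0.05,-0.03,0.01],[0,0,0]],[-0.05,[0,0,0],[0,0,0]],[-0.05,[0,0,0],[0,0,0]]]'

```text
clock: 32.6
eef_pos: [0.64, 0.1628, 0.2077]
eef_rot: [-3.138, -0.0, 1.496]
ft_force: [-0.6, 0.5, -0.1]
opening: 0.0404
```

Run:
```python
from h import *
f=grab_frame("wrist"); save(f,'wrist29')
cv2.imwrite('pics/w29c.png',np.clip(1.6*cv2.resize(f['color'][60:290,180:450],None,fx=2.9,fy=2.6,interpolation=cv2.INTER_CUBIC)[...,::-1].astype(float)-100,0,255).astype(np.uint8))
print(np.round(-np.array(f['R']).T@f['t'],3))
```

```text
[0.646 0.227 0.387]
```

View pics/wrist29.png

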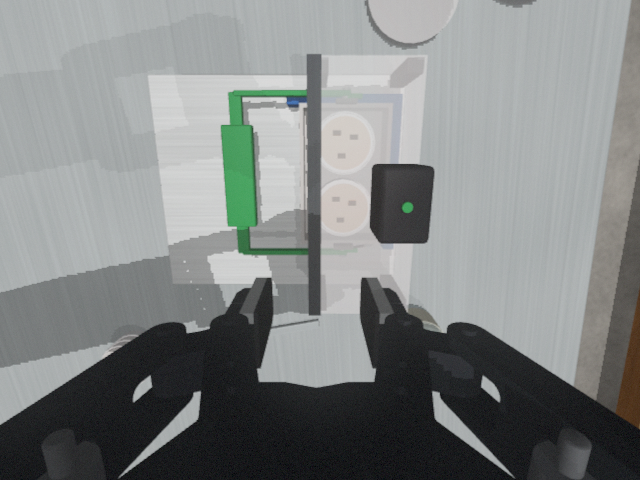

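View pics/w29c.png

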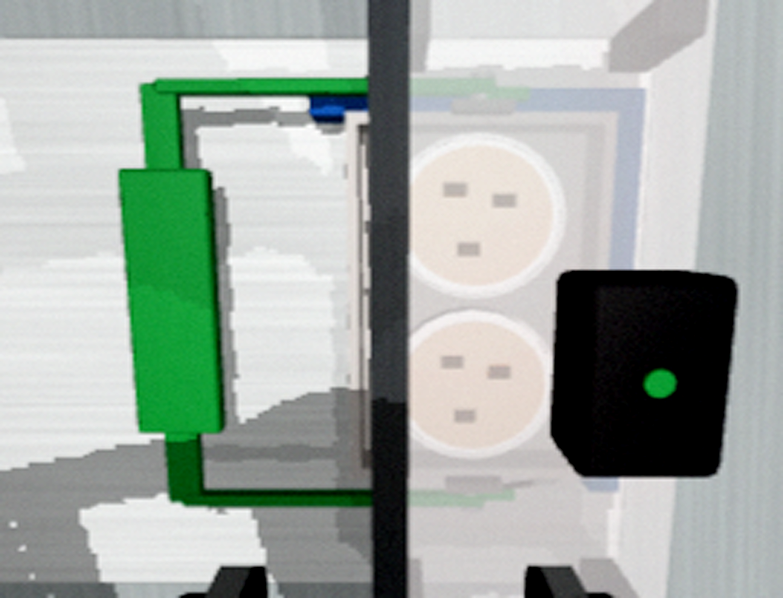

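Run:
```python
from h import *
f=grab_frame("wrist"); im=cv2.cvtColor(f['color'],cv2.COLOR_RGB2BGR)
def tile(x,y,r=20):
    c=cv2.resize(im[y-r:y+r,x-r:x+r],None,fx=6.5,fy=6.5,interpolation=cv2.INTER_CUBIC)
    g=c.astype(float); g=(g-g.min())/(g.max()-g.min())*255; c=g.astype(np.uint8)
    for i in range(0,2*r,10):
        cv2.putText(c,str(x-r+i),(int(i*6.5),10),0,.35,(0,0,255),1); cv2.putText(c,str(y-r+i),(0,int(i*6.5)+10),0,.35,(0,0,255),1); cv2.line(c,(int(i*6.5),0),(int(i*6.5),260),(0,0,120),1); cv2.line(c,(0,int(i*6.5)),(260,int(i*6.5)),(0,0,120),1)
    return c
P=[(155,80),(170,285),(295,100),(305,240),(395,100),(392,240)]
cv2.imwrite('pics/t2.png',np.vstack([np.hstack([tile(*p) for p in P[:3]]),np.hstack([tile(*p) for p in P[3:]])]))
```

```text
(no output)
```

View pics/t2.png

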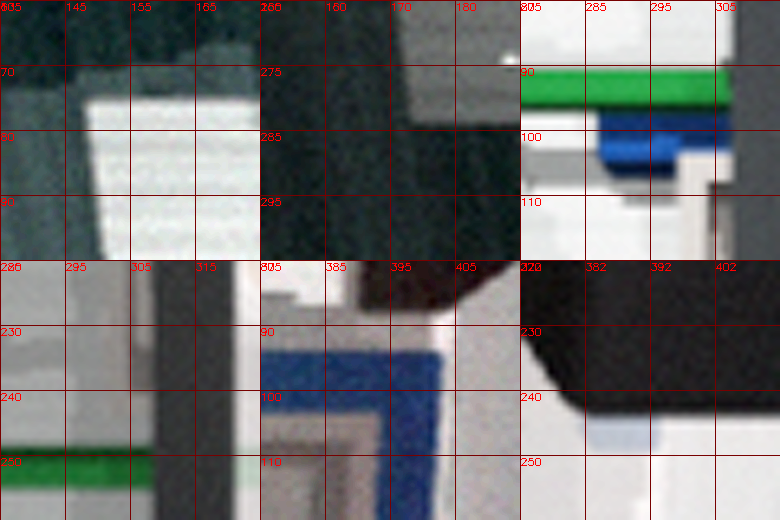

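Run:
```python
from fit import *
f=grab_frame("wrist")
st=fit([(f,[[-.135,.103,.012],[-.135,-.132,.012],[.012,.07,.036]],[(147.8,75.2),(173.2,283.9),(287.3,104.7)])],[.6,.2,-.07]); print('station',st)
tr=fit([(f,[[.045,.07,.048],[-.045,.07,.048],[-.12,.05,.056],[-.09,.05,.056],[-.09,-.05,.056],[-.12,-.05,.056]],[(393.5,103.5),(299,103.5),(221.4,125.4),(252,125.4),(256.6,226.2),(227.6,226.2)])],[.67,.2,-.07]); print('tray',tr)
s,t=st[0],tr[0]; d=t[:2]-s[:2]; c,sn=np.cos(s[2]),np.sin(s[2]); print('local mm',1e3*(c*d[0]+sn*d[1]),1e3*(-sn*d[0]+c*d[1]),'dyaw deg',np.degrees(t[2]-s[2]))
# predicted pixels if home with station fit
def W(x,y,z): return [s[0]+c*x-sn*y,s[1]+sn*x+c*y,z]
print(proj(f,[W(.115,.07,.048),W(.025,.07,.048),W(.115,.07,.036),W(.012,.07,.036),W(.115,-.0,.036),W(.115,-.07,.048)]))
```

```text
station (array([ 0.60208082,  0.20322531, -0.07033766]), array([[-0.6, -0.8],
       [ 0.1,  0.9],
       [ 0.4,  0.3]]))
tray (array([ 0.67096941,  0.19812755, -0.07536807]), array([[ 0.3, -0. ],
       [ 0.6, -0.2],
       [-1. , -0.8],
       [ 0. , -0.7],
       [ 0.1,  1.1],
       [-0.1,  1. ]]))
local mm 69.07651923949534 -0.24368946006126257 dyaw deg -0.28822155890909223
[[394.39080964 102.96652328]
 [300.22096436 103.2881726 ]
 [391.65658723 104.59783827]
 [287.71136977 104.95103969]
 [387.86123315 176.27326204]
 [386.66027759 243.78517012]]
```

Emit:
play_rows --steps '[[0.4,[-0.07,-0.05,0.03],[0,0,0]],[0.4,[-0.07,-0.05,0.03],[0,0,0]],[0.4,[-0.07,-0.05,0.03],[0,0,0]],[0.4,[-0.04,-0.06,0.02],[0,0,0]],[0.4,[0,-0.06,0],[0,0,0]],[0.4,[0,0,0],[0,0,0]],[0.4,[0,0,0],[0,0,0]]]'

```text
clock: 33.62
eef_pos: [0.4662, -0.0294, 0.2851]
eef_rot: [-3.139, -0.001, 1.497]
ft_force: [-0.1, -0.4, 0.1]
opening: 0.0599
```

Run:
```python
from h import *
g=grab_frame("scene"); t=grab_frame("top"); save(g,'scene30'); save(t,'top30')
cv2.imwrite('pics/t30.png',np.clip(1.5*cv2.resize(t['color'][140:330,100:300],None,fx=3.5,fy=3.1,interpolation=cv2.INTER_CUBIC)[...,::-1].astype(float),0,255).astype(np.uint8))
```

```text
(no output)
```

View pics/t30.png

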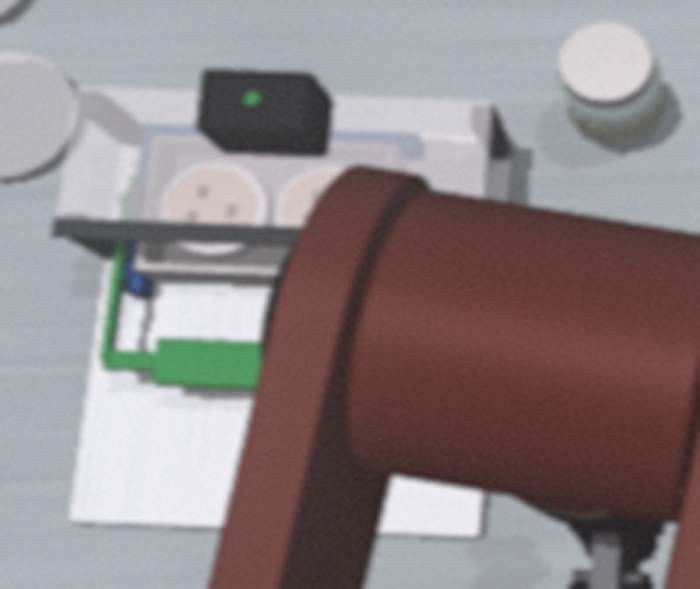

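View pics/scene30.png

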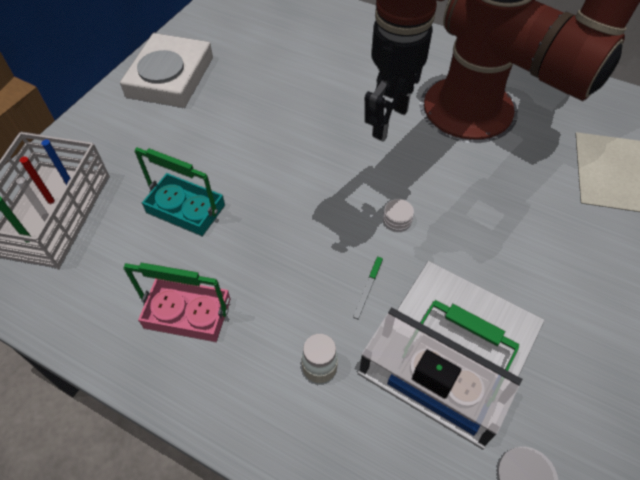

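Run:
```python
from h import *
print(job_done(), state()['clock'])
```

```text
the job is handed in; nothing more can be done
the job is handed in; nothing more can be done
```

I did the job in the order asked and handed it in at about 34 s:

- **Lift and place:** I lifted the white tray by its upright handle, set it on the apron with its front towards the open end, and let go with the handle still upright.
- **Swing:** I pushed the handle out until it snapped level. I then backed off, and two camera views agreed it was at level height.
- **Slide:** I gripped the level blade afresh and slid the tray under the hood until it met the back fence and then the side fence. I finished with a light push on the blade to square it (about 13 N) and released it.

**Last checks:**
- A fit from one wrist picture put the tray at station x = 69.1, y = -0.2 mm and 0.3° off square. Home is x = 70, y = 0. That is within the fit's own error, so a gap of up to about 1 mm at the back fence can't be ruled out from the picture. The forces did show contact with both fences.
- The forceps, jar, dishes and both look-alikes showed in their original places in the last pictures, and the arm was touching nothing.

**What went wrong or disagreed:**
- **First pinch missed:** the fingers shut on nothing. In the pictures the finger tips sat about 30 mm higher than the reported TCP, so I went lower from then on.
- **Front test:** nothing on the tray marked its front, so I nudged the upright handle about 13 mm with the tray on the bench. It leaned towards the robot while the tray stayed still, and sprang back.
- **Slide forces:** while sliding, the gripper at times bore down on or held up the handle with up to about 11 N.

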